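Touch off a fossil slab and set the loupe over it

ROBOT

A 6-joint arm with a two-finger parallel gripper is mounted at the origin on the work surface. World frame = base frame: x ahead of the robot, y to its left, z up, the work surface at z = 0. Lengths are in mm, angles in rad, forces in N, time in s.
With the tool pointing down it reaches from about 325 to 850 mm from the base axis. Payload 4.4 kg.
Tool frame: the origin (TCP) lies between the finger pads; the fingertips stand robot.finger_overhang ahead of it and the grasp point (between the pads) lies 5 mm behind it (robot.finger_overhang is the distance from the TCP to the fingertips, in mm); y points along the fingers, x is the direction in which the jaws open and shut, and the axes are right-handed (so a half turn about y gives the same grasp; the last joint's range is limited). The gripper opens to 94 mm and grips with 3 to 60 N. Pads are 16 mm wide; open, the fingers measure 119 mm over their backs; the gripper's body (75 mm by 177 mm) begins 78 mm behind the grasp point.
Start: joints at [1.155, 0.207, 1.542, -0, 1.393, -0.15], TCP at [151.051, 554.807, 219.447] pointing down, gripper open.
Joint ranges: [-2.73, 2.73], [-0.86, 2.22], [0.23, 2.46], [-1.11, 4.25], [0.08, 2.63], [-2.82, 2.82]. Speed limits (rad/s): [2.79, 2.79, 3.14, 3.14, 3.14, 3.14].

INTERFACE

Orientations are given as a rotation vector (axis times angle).
In Python, from cell import robot gives the robot as it stands.
- The arm moves only by the tool step_arm, never from a script. Its arguments are lists of equal length, an entry for each row: "gripper": the opening, from 0 (shut) to 1 (fully open); "linear": the shift along the tool's x, y, z in mm, a list of three; "turn": the turn about the tool's y in rad. A call has 1 to 10 rows; each row is the pose to reach, as a shift and turn from the pose commanded when the call began, along the tool's axes at that moment; what a row does not reach only later rows make up. A row lasts 1/8 s, in which the tool goes at most 62.5 mm and 10.7 degrees, less where a joint would pass 70% of its speed; a pose out of reach is approached as far as the arm can. A call with a gripper value outside its range is refused whole. The fingers move at their own pace and stop on an object; the grip force is fixed at half the most. Time passes only in rows, so rows that repeat a pose let the fingers close. It gives the time, the measured TCP pose, the force and the opening at its end, in the units of the state.
- robot.observe(): the state, without advancing time (a new reading comes with each control period).
- robot.get_image(name): name is "scene" or "top"; returns the picture (400x640x3 uint8, red, green, blue); there is no depth.
- robot.get_calibration(name): a dict with "fx", "fy", "cx", "cy" (pixels), "distortion" ([k1, k2, p1, p2, k3] as OpenCV has them; the pictures are not rectified), "xyz" and "orientation" of the camera in the world. Camera axes: x right, y up, looking along -z (the intrinsics and any distortion apply to the point x, -y, -z); pixel columns grow to the right and rows downward; lengths in mm; the calibration is good to about 2 mm. A picture is of the moment at which its call begins. get_calibration takes no time and is no camera call.
- robot.job_done(): hands the job in, once; it reports no verdict.
Trained networks look in the newest picture that a camera, given by its name, has taken for a name from the list of things; names that differ only in an ending like _2 or _b are one class to them, and where a whole thing is asked for, a point or a joint stands for the part that bears it (a point fixed in the world has none). Each returns a list of dicts, best first, with "conf" (0 to 1); they miss things now and then, are a little off and sometimes report something else, mostly with a low value. They report only what shows in the picture. A call takes as long as a camera call. They do not tell look-alikes from the thing itself.
- robot.find_in(label, camera): "extent" ([centre column, centre row, width, height] in pixels, round what is visible of it).
The state is a dict: "t": time; "qpos": joint angles; "dq": joint speeds; "joint_torque": joint torques, N m; "position": TCP position; "tool_rot": TCP orientation; "ft_force": force on the tool from outside, world axes, zero at the start; "torque": the same for the moment, N m; "opening": finger opening in mm.
Only numpy, scipy, OpenCV 4.12 (cv2) and the standard library are available. Lean on these libraries where they do the work, as an engineer would, in place of code of your own. Each camera call takes 0.05 s, during which the arm holds its last target.

TASK

Find out by touch exactly how the fossil slab lies on its mounting plate: with the touch probe from its fork rest, gently touch the upright face of the long sawn side near the ragged end, then that same side near the square corner, then the middle of the short sawn end, without shifting the slab. Hang the probe upright in its rest again, then stand the loupe on the slab, exactly centred on it (where the fossil is) and with its length squarely along the slab's length. Leave everything else alone, and let go at the end.

Things in the scene. Friction and masses are not known exactly. Their poses are not given: they have to be found in the camera images.
- plate: Fixed aluminium mounting plate, 160 (x) x 200 (y) x 8 mm, flat on the bench; origin at the centre of its underside, z up. The fossil slab bedded on it is NOT measured: its centre lies up to 9 mm off the plate's centre in plate x and in y, and it is turned up to 0.12 rad either way about the vertical. It holds against side pushes of up to about 15 N; harder ones make it slip.
- plate_top (a point): Centre of the plate's top face. The slab on it: brown stone, 90 mm (along x) x 130 mm (along y) x 30 mm thick, so its flat top is 38 mm above the bench. A spiral fossil, almost flush, marks the slab's centre: 45 mm in from the sawn long side and 65 mm in from the sawn short end. (The rules call this centre slab_c0, and the points 46 mm from it along the slab towards -y and +y slab_c1, slab_c2.)
- plate_corner (a point): Corner of the plate's top at its -x, -y, where the slab's square corner points. The slab's long side towards plate -x and its short end towards plate -y are sawn flat and upright and meet there; its other two sides (+x, +y) are broken and ragged, standing out up to about 10 mm beyond the stated size.
- probe: Loose touch probe, 0.11 to 0.18 kg, hanging upright in the fork rest by its round flange (44 mm across, 6 mm thick). Origin: centre of the flange's underside; z up. Above it a square black grip, 22 x 22 mm, faces square to the probe's x and y, reaches 58 mm above the origin; below, a 10 mm round stem ends in the ball.
- probe_ball (a point): Centre of the probe's white ball tip, 12 mm across, 78 mm straight below the flange's underside.
- rest_seat (a point): Where the centre of the flange's underside belongs in the fixed fork rest: midway between the prongs, level with their tops, 115 mm above the bench. Prongs run along the rest's x, 26 mm apart inside, 18 mm wide, open towards -x, on a post 41 mm away at +x, no higher than they are; base 120 x 100 x 12 mm. The probe goes in and out from above or through the open end.
- loupe: Stand loupe, black, loose, 0.09 to 0.18 kg: an oblong bridge 92 mm long (its x) x 54 mm wide (its y) x 60 mm high, round lens in its top; its two long sides are upright walls 5 mm thick, the ends are open. Origin: centre of its underside, z up. Grip it across its 54 mm width near the top. It starts standing on the bench.
- loupe_a (a point): Middle of the loupe's underside at its +x end, 46 mm from its origin.
- loupe_b (a point): Middle of the loupe's underside at its -x end, 46 mm from its origin.
- jar: Bystander to leave alone: clear specimen jar with a red lid, 66 mm across, 75 mm high; origin at the centre of its underside.
- vial: Bystander to leave alone: glass vial with a cork, 28 mm across, 70 mm high; origin at the centre of its underside.
- stone: Bystander to leave alone: loose lump of brown rock, about 70 x 55 x 42 mm high, lying on the bench; origin at the centre of its underside.
- brush: Bystander to leave alone: dusting brush with a wooden handle, 170 mm long, lying on the bench; origin at the centre of its underside.
- notebook: Bystander to leave alone: closed white notebook, 150 x 210 x 12 mm, lying on the bench; origin at the centre of its underside.
There are look-alikes about, which are no part of the job. Several things look just like the part that bears rest_seat: the one meant starts nearest to the robot's base. What is shaped like the probe but green is not meant.

How it is judged (in metres and radians):
On the way, in this order (a step that is already met when the one before it is completed fails the run):
1. the ball of the probe presses on the sawn long side near the ragged end (contact force between probe and plate above 0.8 N and z of probe_ball in the frame of plate between 0.0145 and 0.038 m and x of probe_ball in the frame of plate below -0.03 m and y of probe_ball in the frame of plate above 0.01 m), for 0.02 s.
2. the ball of the probe presses on the sawn long side near the square corner (contact force between probe and plate above 0.8 N and z of probe_ball in the frame of plate between 0.0145 and 0.038 m and x of probe_ball in the frame of plate below -0.03 m and y of probe_ball in the frame of plate below -0.01 m), for 0.02 s.
3. the ball of the probe presses on the sawn short end, about its middle (contact force between probe and plate above 0.8 N and z of probe_ball in the frame of plate between 0.0145 and 0.038 m and x of probe_ball in the frame of plate between -0.028 and 0.028 m and y of probe_ball in the frame of plate below -0.05 m), for 0.02 s.
4. the probe hangs in its rest again (distance between probe and rest_seat below 0.012 m and angle between probe's own z axis and vertical below 0.12 rad and contact force between the fingers and probe below 0.1 N), for 0.2 s.
At the end, for the whole second after the job is handed in: The loupe stands still and upright on the slab, centre within 5 mm of the slab's centre (the fossil), ends within 8 mm of the points 46 mm either way along the slab's length; the probe hangs at rest in the fork, upright, flange centre within 12 mm of the seat (horizontal distance between loupe and slab_c0 below 0.005 m and ((horizontal distance between loupe_a and slab_c1 below 0.008 m and horizontal distance between loupe_b and slab_c2 below 0.008 m) or (horizontal distance between loupe_a and slab_c2 below 0.008 m and horizontal distance between loupe_b and slab_c1 below 0.008 m)) and angle between loupe's own z axis and vertical below 0.08 rad and contact force between loupe and plate above 0.3 N and linear speed of each of loupe, probe below 0.02 m/s and distance between probe and rest_seat below 0.012 m and angle between probe's own z axis and vertical below 0.12 rad); the robot touches nothing.
It fails at once if the slab was shifted on its plate (by more than 3 mm) (distance of any of slab_c0, slab_c1, slab_c2 from where it was at the start of the episode above 0.003 m).
It fails at once if a bystander (jar, vial, stone, brush or notebook) was moved by more than 20 mm (distance of any of jar, vial, stone, brush, notebook from where it was at the start of the episode above 0.02 m).
It also fails if it takes over 72 s, if anything falls off the work surface, if the arm or the gripper's body presses on something with over 40 N, if the wrist force passes 120 N, or if a joint passes its speed limit or range.

## Working session

There is one attempt and no reset: what is moved stays moved. The work goes in short steps, Python scripts to look and compute and a tool call to move; the robot and the scene stay as the last step left them, time stands still between calls to the robot, and variables do not carry over. Pictures are saved under pics/ and viewed, and the job is handed in when it is done.

Besides the shell and the picture viewer there is one more tool, called after "Request:" by a JSON object that holds its "api" and its "payload". step_arm: Moves the arm, as the interface text tells. Its arguments: {"type":"object","properties":{"gripper":{"type":"array","items":{"type":"number"}},"linear":{"type":"array","items":{"type":"array","items":{"type":"number"}}},"turn":{"type":"array","items":{"type":"number"}}},"required":["gripper","linear","turn"]}

```bash
mkdir -p pics; ls
python3 - <<'E'
from cell import robot
import cv2
print(robot.observe()); print(robot.finger_overhang)
for n in("scene","top"):
    im=robot.get_image(n); cv2.imwrite(f"pics/{n}0.png",im[:,:,::-1]); print(n,robot.get_calibration(n))
E
```

```text
pics
{'t': 0.0, 'qpos': array([ 1.15449118e+00,  2.07393878e-01,  1.54290041e+00, -4.05791024e-05,
        1.39348237e+00, -1.50503435e-01]), 'dq': array([-8.64174100e-05, -1.35093284e-03,  2.45766506e-04,  3.31450035e-04,
       -3.71464468e-04,  1.60576531e-03]), 'joint_torque': array([-1.32821722e-03, -3.70851374e+01, -2.81424487e+01,  6.95924414e-02,
        3.58743325e-02, -1.58014454e-04]), 'position': array([150.7618104 , 554.10717056, 218.33099265]), 'tool_rot': array([-1.32440184, -1.00978283,  1.01293986]), 'ft_force': array([ 0.41663027, -0.32441288,  0.70225545]), 'torque': array([-0.0277388 ,  0.00195071,  0.03305832]), 'opening': 94.31067335414514}
14.0
scene {'fx': 360.8399089802865, 'fy': 360.8399089802865, 'cx': 321.158432341933, 'cy': 204.2521007837976, 'distortion': array([-0.04735983,  0.        ,  0.        ,  0.        ,  0.        ]), 'xyz': array([1335.79867707,  133.34442218,  796.62582485]), 'orientation': array([0.63253508, 0.63996608, 1.46908737])}
top {'fx': 384.3386523569052, 'fy': 384.3386523569052, 'cx': 323.1109880856008, 'cy': 191.44281132879246, 'distortion': array([-0.02515792,  0.        ,  0.        ,  0.        ,  0.        ]), 'xyz': array([ 351.15698898,  130.11636768, 1200.86409293]), 'orientation': array([ 0.16133668, -0.15984547, -1.61142113])}
```

View pics/scene0.png

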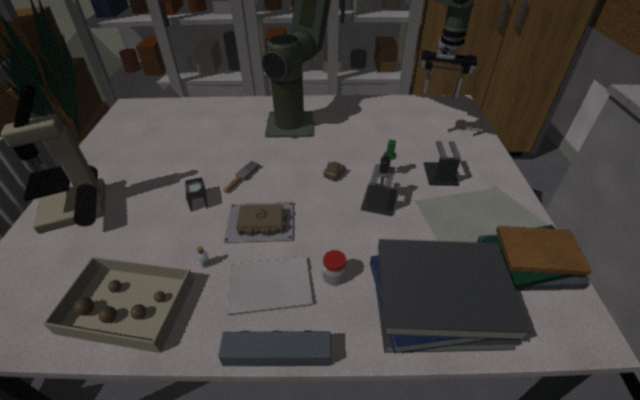

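View pics/top0.png

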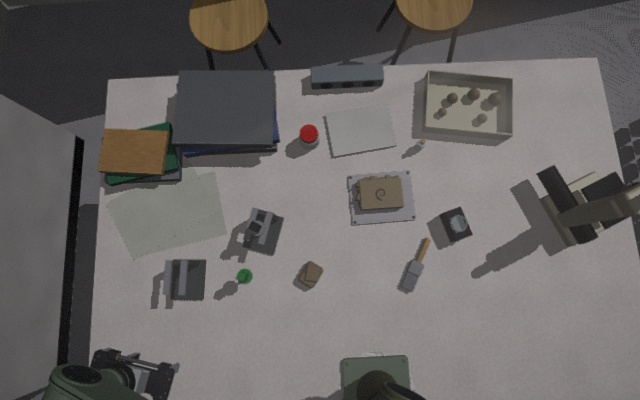

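```bash
cat > h.py <<'E'
import numpy as np, cv2
from scipy.spatial.transform import Rotation as R
from cell import robot
def cal(n):
    c=robot.get_calibration(n);K=np.array([[c['fx'],0,c['cx']],[0,c['fy'],c['cy']],[0,0,1]]);return c,K
def ray(n,uv):
    c,K=cal(n);p=cv2.undistortPoints(np.array([[uv]],float),K,c['distortion'])[0,0]
    d=R.from_rotvec(c['orientation']).apply([p[0],-p[1],-1]);return c['xyz'],d
def at(n,uv,z):
    o,d=ray(n,uv);return o+d*(z-o[2])/d[2]
def proj(n,P):
    c,K=cal(n);q=R.from_rotvec(c['orientation']).inv().apply(np.atleast_2d(P)-c['xyz'])
    q=q*[1,-1,-1];return cv2.projectPoints(q,np.zeros(3),np.zeros(3),K,c['distortion'])[0][:,0]
def grab(n,f,crop=None,s=1):
    im=robot.get_image(n)[:,:,::-1].copy()
    cv2.imwrite(f"pics/{f}_full.png",im)
    if crop: x,y,w,h=crop; im=im[y:y+h,x:x+w]
    cv2.imwrite(f"pics/{f}.png",cv2.resize(im,None,fx=s,fy=s,interpolation=cv2.INTER_CUBIC)); return im
E
python3 - <<'E'
from h import *
o=robot.observe();print(R.from_rotvec(o['tool_rot']).as_matrix().round(3))
for n in("top","scene"):
  for l in("plate","probe","loupe","rest_seat","stone","brush","jar","vial","plate_top","plate_corner","probe_ball"):
    r=robot.find_in(l,n)
    for k in r[:3]: 
        e=k['extent'];print(n,l,np.round(e,1),round(k['conf'],2),at(n,e[:2],0)[:2].round(0))
im=cv2.imread("pics/top0.png")
def cr(x,y,w,h,s,f): cv2.imwrite(f"pics/{f}.png",cv2.resize(im[y:y+h,x:x+w],None,fx=s,fy=s,interpolation=cv2.INTER_CUBIC))
cr(335,160,150,110,5,"c1");cr(150,195,130,110,5,"c2")
im=cv2.imread("pics/scene0.png")
cr(340,130,130,90,6,"c3");cr(180,150,130,100,6,"c4")
print(robot.observe()['t'])
E
```

```text
[[ 0.263 -0.001 -0.965]
 [ 0.965 -0.002  0.263]
 [-0.002 -1.     0.   ]]
top plate [383.8 196.2  69.   52.5] 0.73 [574. -67.]
top plate [361.5 130.4  72.3  57.3] 0.23 [798. -11.]
top probe [258.1 229.1  19.2  14.9] 0.71 [488. 334.]
top probe [243.6 275.   13.1   9.3] 0.69 [349. 381.]
top probe [265.8 229.2  44.1  44.7] 0.17 [486. 310.]
top loupe [455.6 225.5  32.3  38.6] 0.89 [ 470. -285.]
top rest_seat [186.4 278.3  46.3  42.8] 0.95 [347. 557.]
top rest_seat [266.7 231.2  41.2  43.5] 0.85 [480. 308.]
top stone [312.1 275.1  30.   29. ] 0.7 [339. 171.]
top brush [382.3 198.1  69.8  56.1] 0.61 [568. -61.]
top brush [414.5 263.8  31.   55.4] 0.58 [ 358. -145.]
top jar [311.1 135.2  16.9  21.9] 0.55 [789. 156.]
top plate_top [382.1 199.1  68.5  54.6] 0.71 [565. -61.]
top plate_corner [383.1 198.4  71.   50.9] 0.65 [567. -64.]
top probe_ball [257.2 229.2  18.1  23.4] 0.72 [488. 337.]
top probe_ball [245.3 274.7  14.3  14.6] 0.44 [350. 376.]
scene plate [257.8 223.8  67.1  44.5] 0.71 [576. -63.]
scene plate [335.7 169.6  20.   21.3] 0.65 [310. 184.]
scene probe [196.8 191.6  20.5  29.2] 0
[... 239 characters left out ...]
1.]
scene rest_seat [380.1 190.   34.2  57. ] 0.66 [423. 329.]
scene stone [261.9 221.9  69.9  43. ] 0.61 [568. -51.]
scene stone [335.  170.9  18.6  21.5] 0.57 [318. 181.]
scene brush [244.4 175.9  35.2  31.5] 0.71 [ 342. -139.]
scene jar [333.9 266.4  26.3  37.9] 0.83 [738. 165.]
scene vial [201.6 257.5  13.8  17.8] 0.56 [ 705. -205.]
scene vial [197.9 192.9  22.5  28.8] 0.37 [ 430. -283.]
scene plate_top [260.9 221.7  66.6  44.7] 0.62 [567. -54.]
scene plate_corner [257.9 221.8  71.7  40.5] 0.7 [567. -63.]
scene probe_ball [384.1 170.9  14.6  25.2] 0.57 [320. 357.]
scene probe_ball [392.  150.8  12.   15.7] 0.51 [196. 403.]
scene probe_ball [204.1 255.9  13.4  18.9] 0.37 [ 699. -199.]
1.2
```

View pics/c1.png

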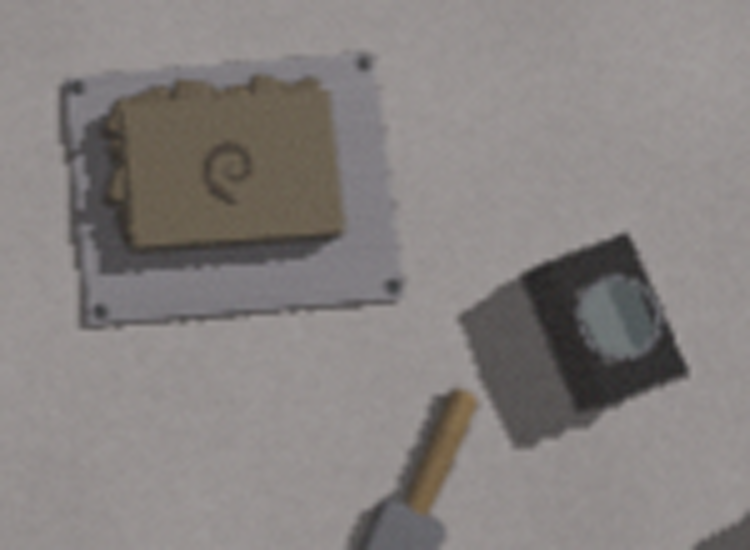

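View pics/c2.png

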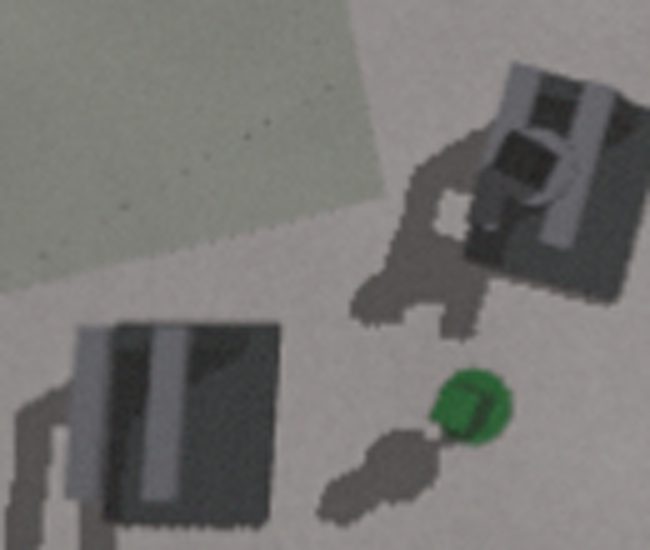

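View pics/c3.png

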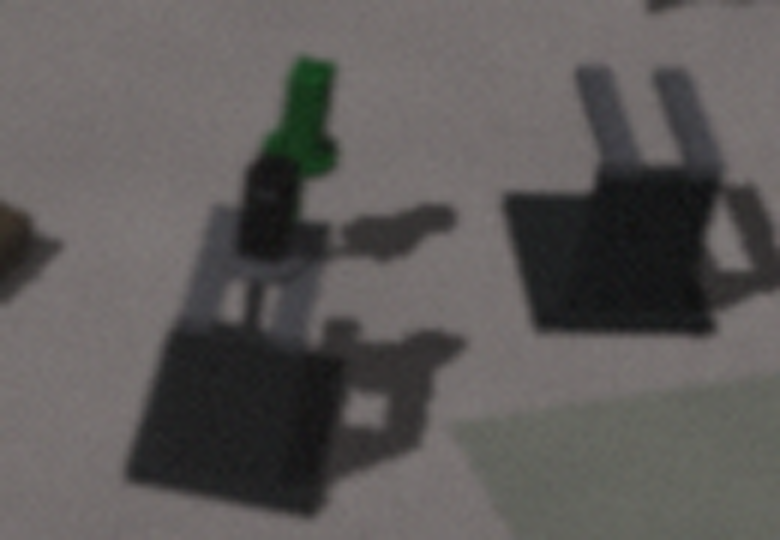

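View pics/c4.png

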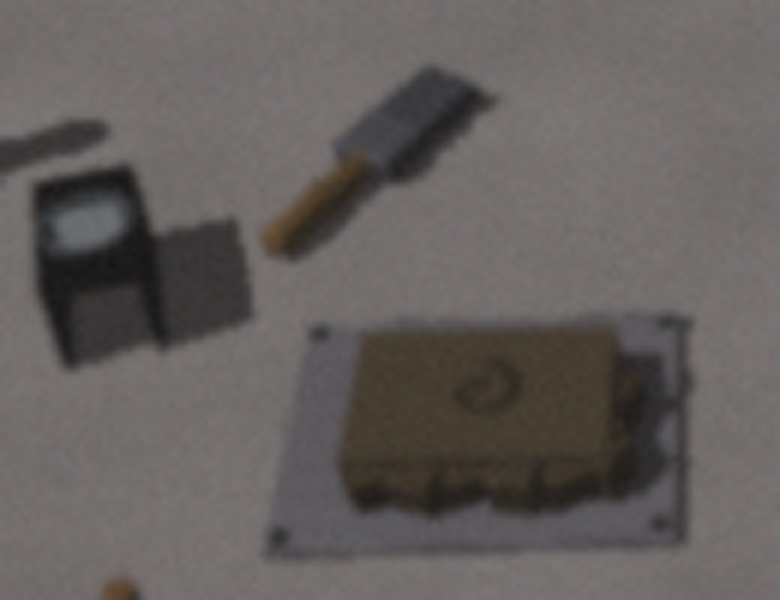

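Run:
```python
import cv2,numpy as np
def cr(f,x,y,w,h,s,o):
    im=cv2.imread(f"pics/{f}.png")[y:y+h,x:x+w]
    im=(255*np.clip(im/255.*1.4,0,1)**0.55).astype('uint8')
    im=cv2.resize(im,None,fx=s,fy=s,interpolation=cv2.INTER_CUBIC)
    for i in range(0,w,10): cv2.putText(im,str(x+i),(i*s,10),0,.35,(0,0,255));cv2.line(im,(i*s,0),(i*s,h*s),(0,0,255),1) if 0 else cv2.circle(im,(i*s,14),2,(0,0,255),-1)
    for i in range(0,h,10): cv2.putText(im,str(y+i),(0,i*s+4),0,.35,(0,255,255))
    cv2.imwrite(f"pics/{o}.png",im)
cr("top0",235,200,60,60,10,"d1");cr("scene0",355,150,60,70,8,"d2")
cr("top0",340,165,80,64,9,"d3");cr("top0",425,200,60,50,10,"d4")
cr("scene0",180,170,40,50,10,"d5")
```

```text
(no output)
```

View pics/d1.png

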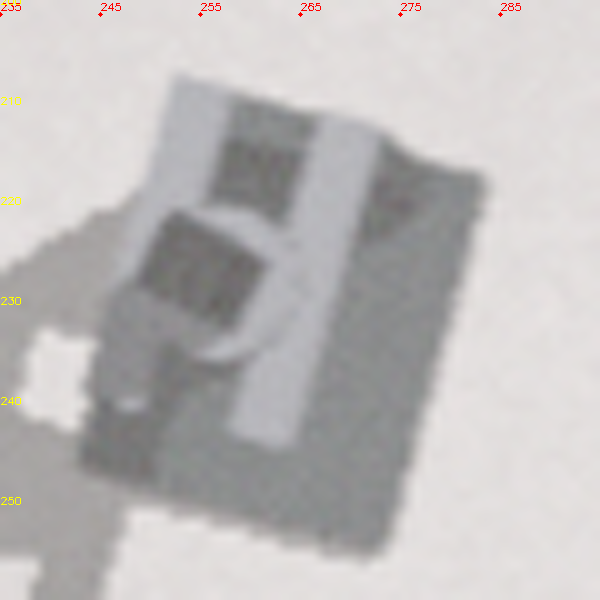

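View pics/d2.png

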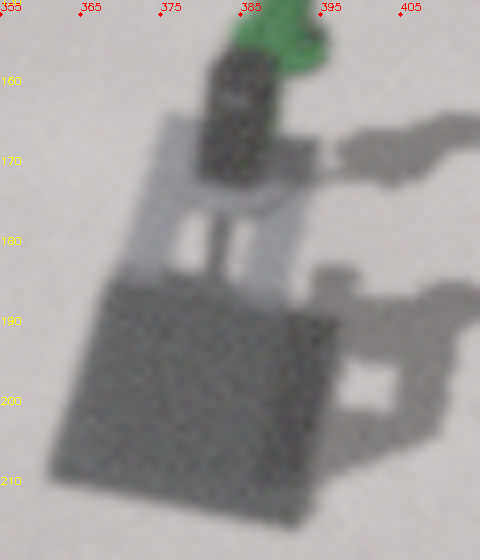

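View pics/d3.png

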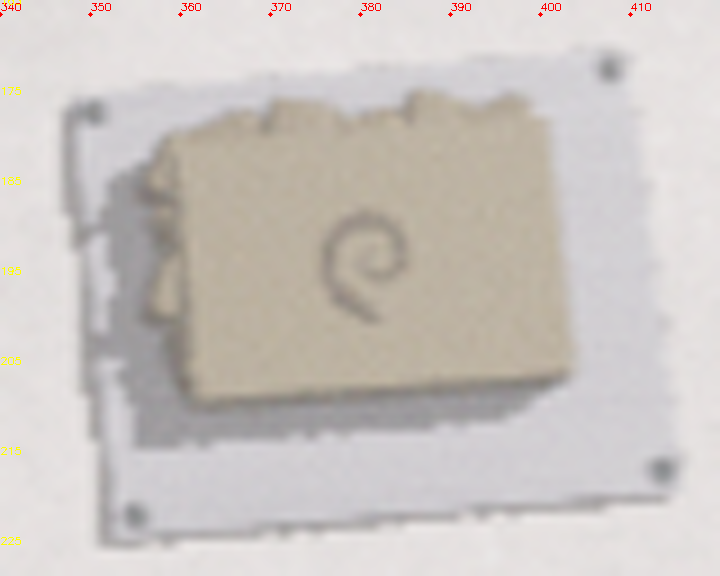

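View pics/d4.png

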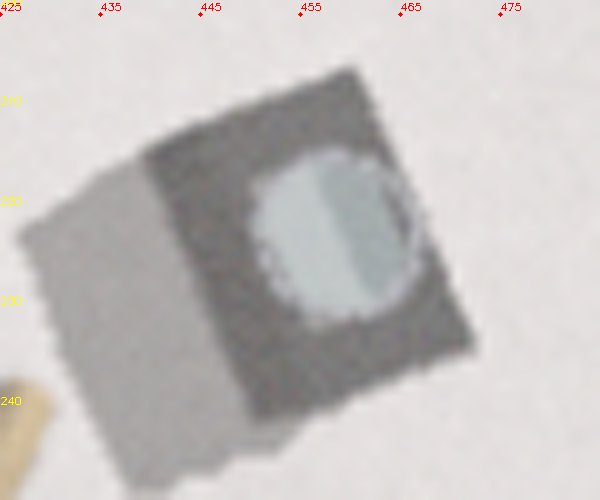

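View pics/d5.png

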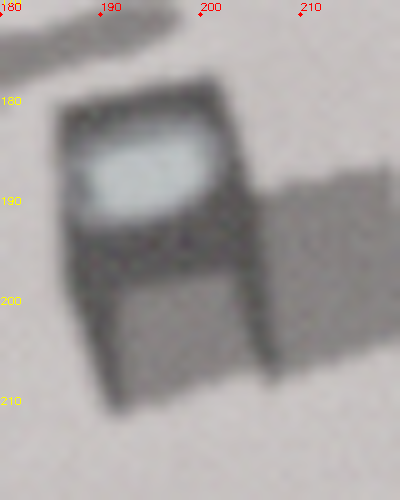

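```bash
cat > m.py <<'E'
from h import *
def T(n,pts,x0,y0,s,z): return np.array([at(n,(X/s+x0-.5,Y/s+y0-.5),z) for X,Y in pts])
def show(l,a): print(l,a[:,:2].round(1).tolist(),'mean',a.mean(0)[:2].round(1))
if __name__=="__main__":
    show("prong",T("top",[(178,75),(233,95),(320,113),(380,130),(230,430),(293,450)],235,200,10,115))
    show("base",T("top",[(487,180),(380,555),(80,470)],235,200,10,12))
    show("grip top",T("top",[(180,210),(270,260),(225,335),(137,283)],235,200,10,173))
    show("scene grip top",T("scene",[(245,45),],355,150,8,173))
    show("plate",T("top",[(65,105),(628,55),(672,497),(100,542)],340,165,9,8))
    show("screws",T("top",[(95,112),(610,68),(662,470),(136,516)],340,165,9,8))
    show("slab",T("top",[(200,400),(572,375),(548,120),(372,262)],340,165,9,38))
    show("loupe",T("top",[(147,152),(355,68),(475,350),(255,422)],425,200,10,60))
    show("loupe sc",T("scene",[(58,105),(215,78),(245,270),(75,285)],180,170,10,60))
E
python3 m.py
```

```text
prong [[539.0, 330.8], [532.5, 315.1], [526.1, 290.2], [520.4, 273.1], [437.1, 317.1], [430.7, 299.4]] mean [497.6 304.3]
base [[519.1, 253.7], [405.1, 289.4], [435.1, 381.2]] mean [453.1 308.1]
grip top [[492.1, 319.9], [477.4, 295.8], [457.9, 308.1], [472.9, 331.6]] mean [475.1 313.9]
scene grip top [[465.1, 321.0]] mean [465.1 321. ]
plate [[643.1, 47.9], [651.9, -153.5], [493.4, -154.3], [487.2, 44.9]] mean [568.9 -53.8]
screws [[640.1, 37.4], [647.5, -146.6], [503.0, -151.7], [495.6, 31.9]] mean [571.5 -57.3]
slab [[530.5, 10.1], [533.1, -117.0], [622.6, -116.6], [575.5, -51.9]] mean [565.4 -68.8]
loupe [[498.7, -218.4], [521.1, -283.8], [435.0, -309.7], [417.0, -241.8]] mean [ 467.9 -263.4]
loupe sc [[434.8, -308.6], [421.7, -260.3], [515.6, -228.3], [521.9, -279.5]] mean [ 473.5 -269.2]
```

```bash
cat > fit.py <<'E'
from h import *
from scipy.optimize import minimize
def box(p,L,W,z0,z1):
    x,y,a=p;c,s=np.cos(a),np.sin(a)
    return np.array([[x+c*u-s*v,y+s*u+c*v,z] for u in(-L/2,L/2) for v in(-W/2,W/2) for z in(z0,z1)])
S=8
def mask(n,P,win):
    x0,y0,w,h=win
    q=((proj(n,P)-[x0,y0]+.5)*S-.5)
    m=np.zeros((h*S,w*S),np.uint8)
    hull=cv2.convexHull(q.astype(np.float32))
    cv2.fillPoly(m,[np.round(hull*16).astype(np.int32)],255,shift=4)
    return cv2.resize(m,(w,h),interpolation=cv2.INTER_AREA)/255.
def fit(n,gray,win,mk,p0,valid=None):
    x0,y0,w,h=win;g=gray[y0:y0+h,x0:x0+w].astype(float)
    def cost(p):
        m=mk(p)
        ring=(cv2.dilate((m>0.02).astype(np.uint8),np.ones((3,3)),iterations=2)>0)
        if valid is not None: ring&=valid
        A=np.stack([m[ring],1-m[ring]],1);b=g[ring]
        c=np.linalg.lstsq(A,b,rcond=None)[0]
        return ((A@c-b)**2).mean()-0*(c[1]-c[0])
    best=None
    for k in range(4):
        r=minimize(cost,np.array(p0)+np.random.RandomState(k).randn(3)*[2,2,.03],method='Nelder-Mead',options=dict(initial_simplex=None,xatol=.02,fatol=1e-3,maxiter=400))
        if best is None or r.fun<best.fun: best=r
    return best.x,best.fun
def wire(im,n,P,col,win,s):
    q=(proj(n,P)-[win[0],win[1]]+.5)*s-.5
    for i in range(8):
        for j in range(i):
            if bin(i^j).count('1')==1: cv2.line(im,tuple(np.int32(q[i])),tuple(np.int32(q[j])),col,1,cv2.LINE_AA)
def vis(f,win,s):
    x,y,w,h=win;im=cv2.imread(f)[y:y+h,x:x+w];im=(255*np.clip(im/255.*1.4,0,1)**0.55).astype('uint8')
    return cv2.resize(im,None,fx=s,fy=s,interpolation=cv2.INTER_CUBIC)
E
cat > f1.py <<'E'
from fit import *
print("nadir",proj("top",[351.157,130.1,0]))
for n in("top","scene"):
    g=cv2.imread(f"pics/{n}0.png",0)
    win={"top":(425,195,65,60),"scene":(170,165,50,55)}[n]
    # loupe: in scene use only darker? full hull
    p,c=fit(n,g,win,lambda p:mask(n,box(p,92,54,0,60),win),[470.5,-270,.29]);print(n,"loupe",p.round(3),c)
    v=vis(f"pics/{n}0.png",win,8);wire(v,n,box(p,92,54,0,60),(0,0,255),win,8);cv2.imwrite(f"pics/fl_{n}.png",v)
    win={"top":(330,155,100,85),"scene":(215,190,90,65)}[n]
    p,c=fit(n,g,win,lambda p:mask(n,box(p,160,200,0,8),win),[569,-54,-.03]);print(n,"plate",p.round(3),c)
    v=vis(f"pics/{n}0.png",win,8);wire(v,n,box(p,160,200,0,8),(0,0,255),win,8);
    pl=p
    win2={"top":(235,200,60,60),"scene":(355,150,60,70)}[n]
    p,c=fit(n,g,win2,lambda p:mask(n,box(p,22,22,121,173),win2),[474,313,-.55]);print(n,"grip",p.round(3),c)
    v2=vis(f"pics/{n}0.png",win2,8);wire(v2,n,box(p,22,22,121,173),(0,0,255),win2,8)
    t=np.linspace(0,6.28,60)
    q=(proj(n,np.stack([p[0]+22*np.cos(t),p[1]+22*np.sin(t),121+0*t],1))-win2[:2]+.5)*8
    cv2.polylines(v2,[np.int32(q)],True,(255,0,0));cv2.imwrite(f"pics/fg_{n}.png",v2)
    cv2.imwrite(f"pics/fp_{n}.png",v)
E
python3 f1.py
```

```text
nadir [[325.33179247 270.52474897]]
top loupe [ 4.69914e+02 -2.71268e+02  3.06000e-01] 589.4324820580701
top plate [ 5.67519e+02 -5.18710e+01 -1.00000e-03] 336.6709092916993
top grip [435.866 326.717  -0.556] 173.0949301274954
scene loupe [ 4.66767e+02 -2.71917e+02  2.88000e-01] 488.8342975929963
scene plate [ 5.68558e+02 -5.11670e+01  3.90000e-02] 236.6017988782472
scene grip [478.229 321.713  -0.518] 306.56020049354885
```

Run:
```python
import cv2,numpy as np
a=[cv2.resize(cv2.imread(f"pics/{f}.png"),(400,300 if 'p_' in f or 'l_' in f else 400)) for f in("fl_top","fp_top","fl_scene","fp_scene")]
cv2.imwrite("pics/mix1.png",np.vstack([np.hstack(a[:2]),np.hstack(a[2:])]))
```

```text
(no output)
```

View pics/mix1.png

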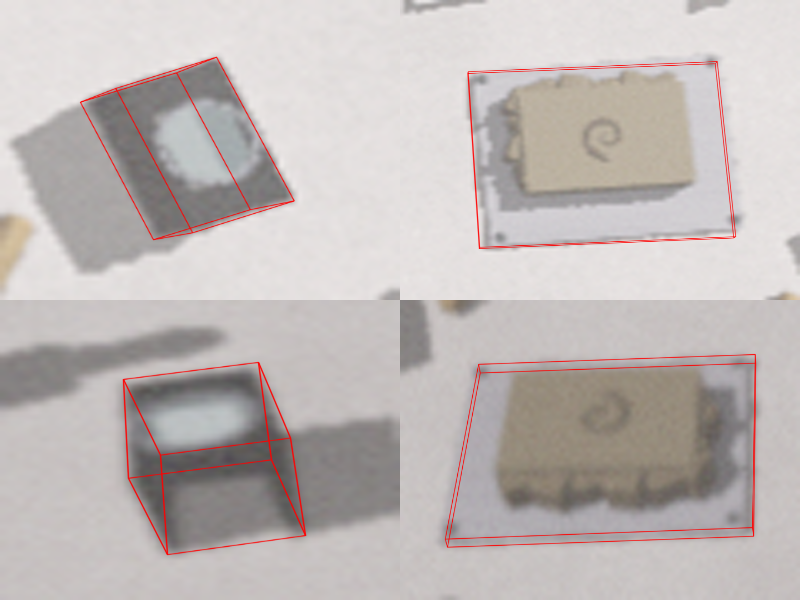

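View pics/fg_scene.png

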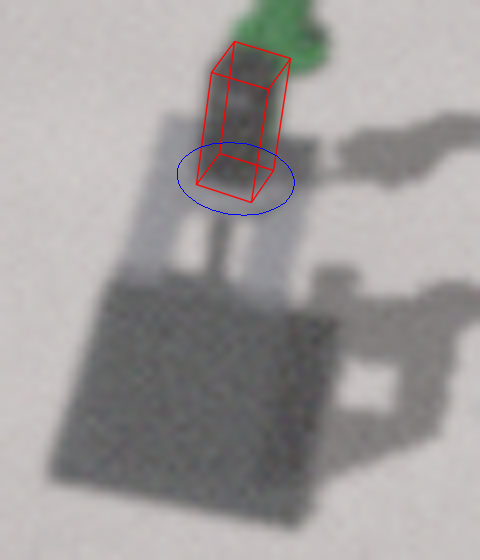

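```bash
cat > f2.py <<'E'
from fit import *
import sys
p=[float(a) for a in sys.argv[1:4]]; rp=[float(a) for a in sys.argv[4:7]]
out=[]
for n in("top","scene"):
    win2={"top":(235,200,60,60),"scene":(355,150,60,70)}[n]
    v2=vis(f"pics/{n}0.png",win2,8);
    wire(v2,n,box(p,22,22,121,173),(0,0,255),win2,8)
    t=np.linspace(0,6.28,60)
    for z in(115,121):
        q=(proj(n,np.stack([p[0]+22*np.cos(t),p[1]+22*np.sin(t),z+0*t],1))-win2[:2]+.5)*8
        cv2.polylines(v2,[np.int32(q)],True,(255,0,0))
    c,s=np.cos(rp[2]),np.sin(rp[2])
    for off in(-22,22):
        b=[rp[0]+5*c-s*off,rp[1]+5*s+c*off,rp[2]];wire(v2,n,box(b,92,18,114.9,115),(0,160,0),win2,8)
    wire(v2,n,box(rp,120,100,0,12),(0,160,160),win2,8)
    out.append(cv2.copyMakeBorder(v2,0,560-v2.shape[0],0,0,0))
cv2.imwrite("pics/fg.png",cv2.resize(np.hstack(out),(800,467)))
E
python3 f2.py 475 315 -.53 478 317 -.30
```

```text
(no output)
```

View pics/fg.png

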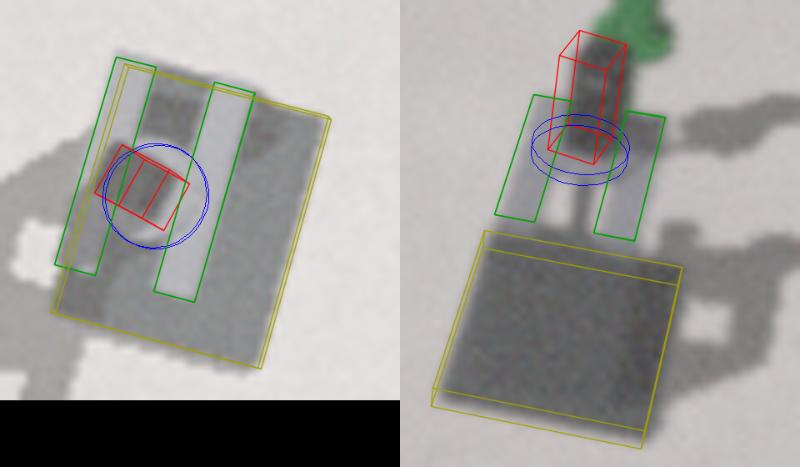

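```bash
python3 f2.py 472 311 -.53 477 317 -.30
```

```text
(no output)
```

View pics/fg.png

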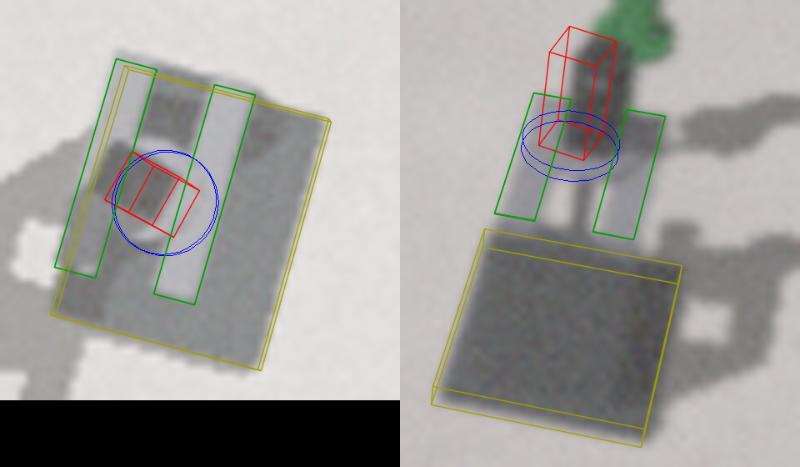

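```bash
python3 f2.py 478 318.5 -.53 478 318 -.30
```

```text
(no output)
```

View pics/fg.png

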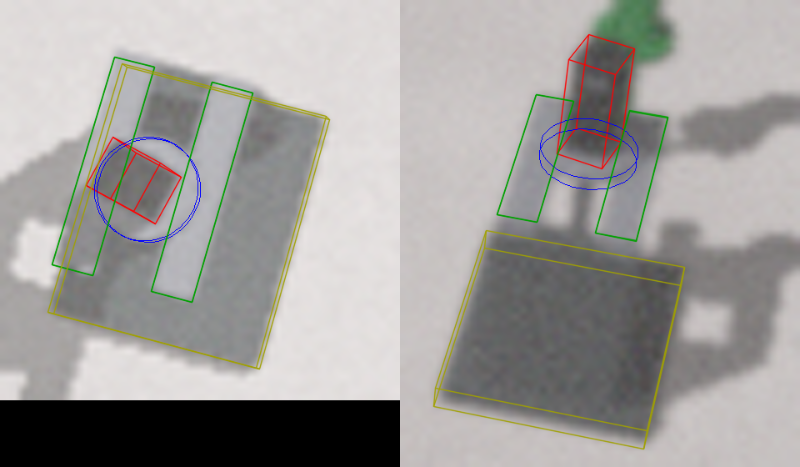

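```bash
cat > go.py <<'E'
# usage: go.py cx cy cz ang  tx ty tz tang   (commanded pose -> target)
import sys,numpy as np
c=[float(a) for a in sys.argv[1:9]]
a=c[3];d=np.array(c[4:7])-c[:3]
print("linear",[round(d[0]*np.cos(a)+d[1]*np.sin(a),1),round(-d[2],1),round(-np.sin(a)*d[0]+np.cos(a)*d[1],1)],"turn",round(a-c[7],3))
E
python3 go.py 151.05 554.8 219.45 1.305 477 317.5 219.45 1.041
```

```text
linear [np.float64(-143.3), np.float64(-0.0), np.float64(-376.8)] turn 0.264
```

Request:
{"api": "step_arm", "payload": {"gripper": [1,1,1,1,1,1,1,1,1,1], "linear": [[-21,0,-56],[-43,0,-112],[-64,0,-168],[-86,0,-224],[-107,0,-280],[-128,0,-336],[-143.3,0,-376.8],[-143.3,0,-376.8],[-143.3,0,-376.8],[-143.3,0,-376.8]], "turn": [0.04,0.08,0.12,0.16,0.2,0.24,0.264,0.264,0.264,0.264]}}

```text
t: 2.45
position: [475.8, 318.5, 219.4]
tool_rot: [-1.413, -0.812, 0.812]
ft_force: [0.4, 0.4, -0.6]
opening: 94.2
```

```bash
cat > st.py <<'E'
from h import *
o=robot.observe();m=R.from_rotvec(o['tool_rot']).as_matrix()
print(o['t'],o['position'].round(1),"ang",np.arctan2(m[1,0],m[0,0]).round(4),"F",o['ft_force'].round(2),"op",round(o['opening'],1),"tilt",m[2].round(3))
E
python3 - <<'E'
exec(open('st.py').read())
a=grab("top","e1",(215,180,90,80),6);b=grab("scene","e2",(340,110,100,90),6)
E
```

```text
2.45 [475.8 318.5 219.4] ang 1.0429 F [ 0.44  0.37 -0.63] op 94.2 tilt [-0. -1.  0.]
```

View pics/e1.png

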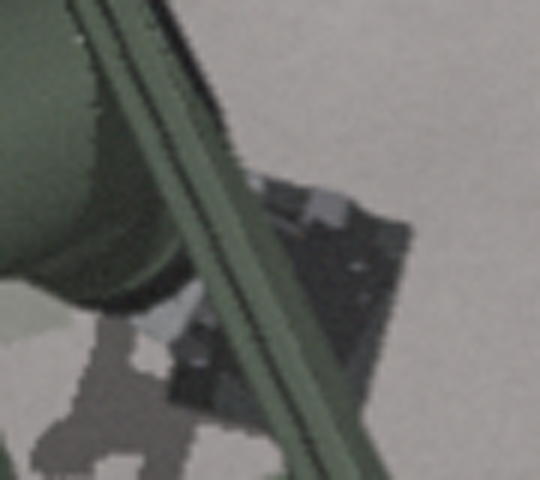

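View pics/e2.png

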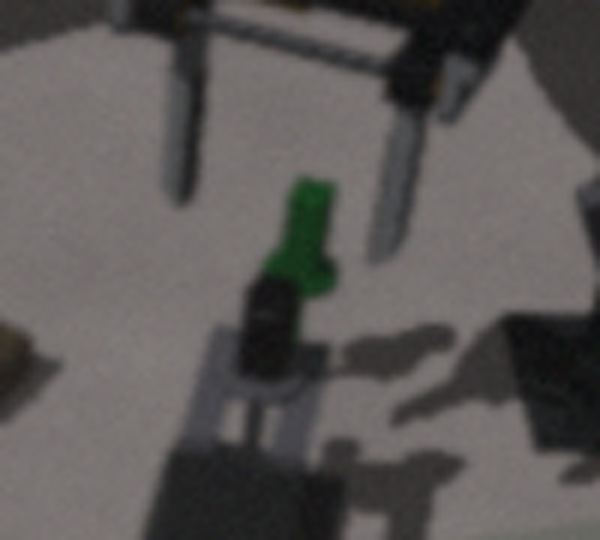

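Request:
{"api": "step_arm", "payload": {"gripper": [1,1,1,1,1], "linear": [[0,25,0],[0,50,0],[0,74.5,0],[0,74.5,0],[0,74.5,0]], "turn": [0,0,0,0,0]}}

```text
t: 3.18
position: [477.2, 318.3, 146.0]
tool_rot: [-1.414, -0.813, 0.81]
ft_force: [0.8, 0.6, 0.8]
opening: 94.1
```

Run:
```python
exec(open('st.py').read())
b=grab("scene","e3",(340,110,100,90),6)
```

```text
3.175 [477.2 318.3 146. ] ang 1.0419 F [0.81 0.59 0.75] op 94.1 tilt [ 0.001 -1.    -0.001]
```

View pics/e3.png

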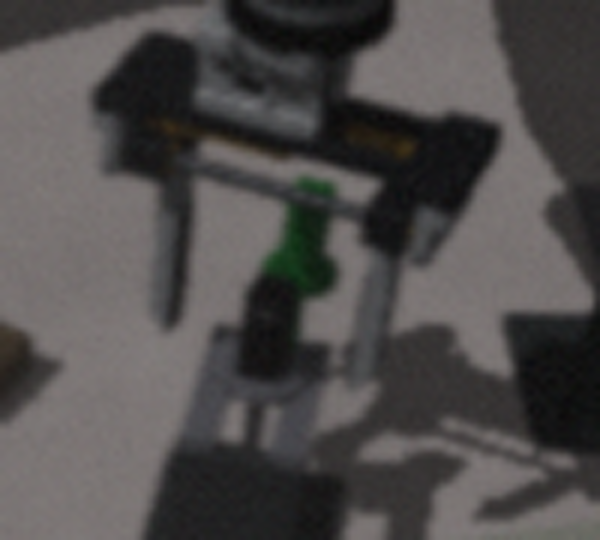

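Run:
```python
from h import *
for e in(-47,47):
    P=np.array([477.2+e*.504,318.3+e*.864,132]);print((proj("scene",P)[0]-[340,110]+.5)*6)
print((proj("scene",[477.2,318.3,173])[0]-[340,110]+.5)*6)
```

```text
[176.34467513 327.01658292]
[350.7157333  384.19696653]
[271.44167918 288.2846227 ]
```

Request:
{"api": "step_arm", "payload": {"gripper": [0.5,0.2,0.1,0.1,0.1,0.1], "linear": [[0,0,0],[0,0,0],[0,0,0],[0,0,0],[0,0,0],[0,0,0]], "turn": [0,0,0,0,0,0]}}

```text
t: 3.98
position: [476.9, 317.5, 144.9]
tool_rot: [-1.414, -0.811, 0.811]
ft_force: [0.2, 1.4, 0.1]
opening: 37.4
```

Run:
```python
exec(open('st.py').read())
b=grab("scene","e4",(340,110,100,90),6)
```

```text
3.975 [476.9 317.5 144.9] ang 1.041 F [0.19 1.35 0.07] op 37.4 tilt [-0. -1.  0.]
```

View pics/e4.png

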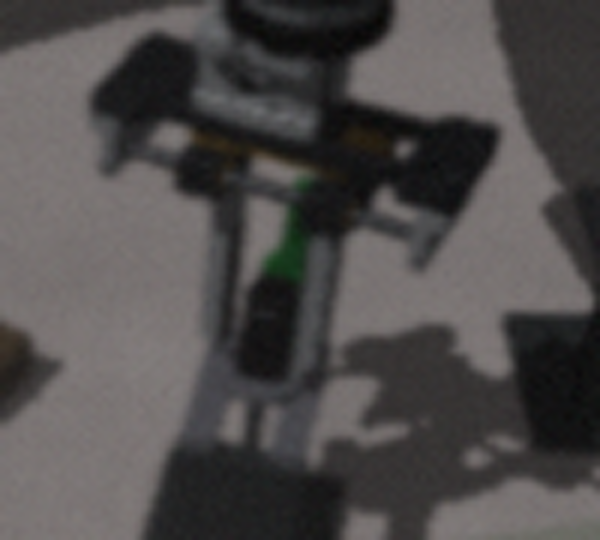

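Request:
{"api": "step_arm", "payload": {"gripper": [0.1,0.1,0.1,0.1,0.1], "linear": [[0,0,0],[0,0,0],[0,0,0],[0,0,0],[0,0,0]], "turn": [0,0,0,0,0]}}

```text
t: 4.65
position: [477.0, 317.6, 145.0]
tool_rot: [-1.414, -0.811, 0.811]
ft_force: [0.6, 0.6, -0.4]
opening: 21.5
```

Run:
```python
exec(open('st.py').read())
b=grab("scene","e5",(340,110,100,90),6)
```

```text
4.65 [477.  317.6 145. ] ang 1.041 F [ 0.58  0.59 -0.42] op 21.5 tilt [ 0. -1. -0.]
```

View pics/e5.png

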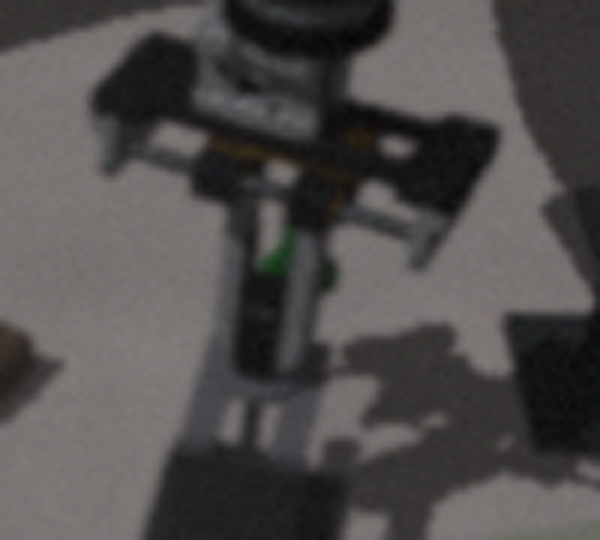

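```bash
python3 go.py 477 317.5 260 1.041 495 -10 260 0
```

```text
linear [np.float64(-273.5), np.float64(-0.0), np.float64(-181.0)] turn 1.041
```

Request:
{"api": "step_arm", "payload": {"gripper": [0.1,0.1,0.1,0.1,0.1], "linear": [[0,-15,0],[0,-45,0],[0,-80,0],[0,-115,0],[0,-115,0]], "turn": [0,0,0,0,0]}}

```text
t: 5.32
position: [479.0, 318.5, 264.3]
tool_rot: [-1.415, -0.818, 0.804]
ft_force: [0.6, -0.9, -1.5]
opening: 21.9
```

Run:
```python
exec(open('st.py').read())
b=grab("scene","e6",(340,60,110,100),6)
```

```text
5.325 [479.  318.5 264.3] ang 1.0411 F [ 0.62 -0.87 -1.49] op 21.9 tilt [ 0.007 -1.    -0.005]
```

View pics/e6.png

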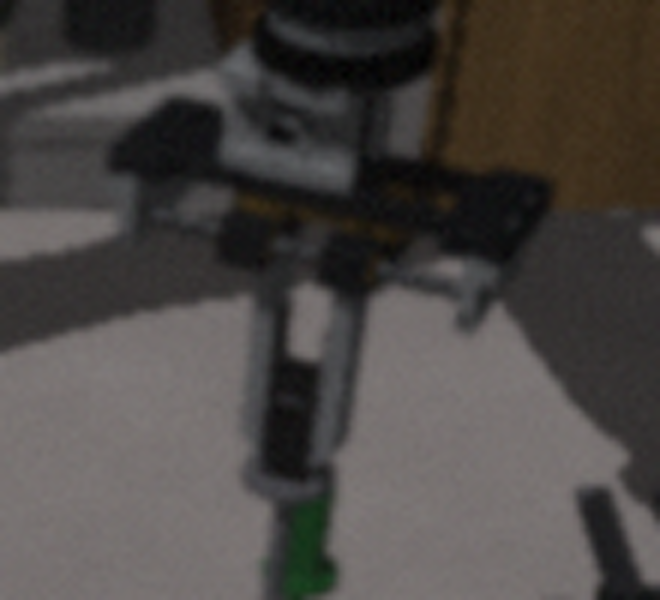

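Request:
{"api": "step_arm", "payload": {"gripper": [0.1,0.1,0.1,0.1,0.1,0.1,0.1,0.1,0.1,0.1], "linear": [[-25,0,-16],[-70,0,-46],[-115,0,-76],[-160,0,-106],[-205,0,-136],[-240,0,-159],[-262,0,-173],[-273.5,0,-181],[-273.5,0,-181],[-273.5,0,-181]], "turn": [0.1,0.23,0.36,0.49,0.62,0.75,0.88,1.0,1.041,1.041]}}

```text
t: 6.62
position: [493.6, -9.9, 257.7]
tool_rot: [-1.57, 0.003, 0.003]
ft_force: [-0.0, 0.1, -1.8]
opening: 21.4
```

```bash
python3 st.py
```

```text
6.625 [493.6  -9.9 257.7] ang -0.0 F [-0.01  0.14 -1.76] op 21.4 tilt [-0.004 -1.     0.001]
```

Request:
{"api": "step_arm", "payload": {"gripper": [0.1,0.1,0.1,0.1,0.1,0.1], "linear": [[0,35,0],[0,75,0],[0,110,0],[0,126,0],[0,126,0],[0,126,0]], "turn": [0,0,0,0,0,0]}}

```text
t: 7.38
position: [496.2, -10.0, 135.3]
tool_rot: [-1.571, -0.002, -0.002]
ft_force: [0.3, -0.2, -0.9]
opening: 21.9
```

Run:
```python
exec(open('st.py').read())
b=grab("scene","e7",(190,110,120,130),5)
b=grab("top","e8",(320,150,120,110),5)
```

```text
7.375 [496.2 -10.  135.3] ang 0.0004 F [ 0.35 -0.21 -0.9 ] op 21.9 tilt [ 0.003 -1.    -0.001]
```

View pics/e7.png

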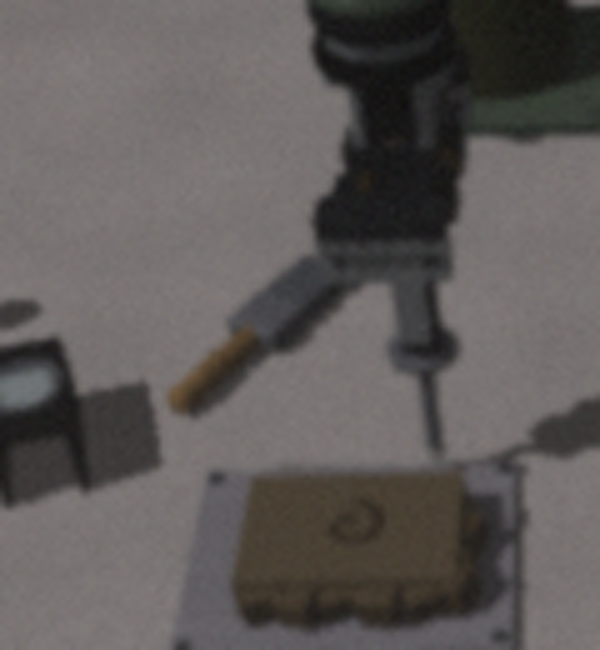

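View pics/e8.png

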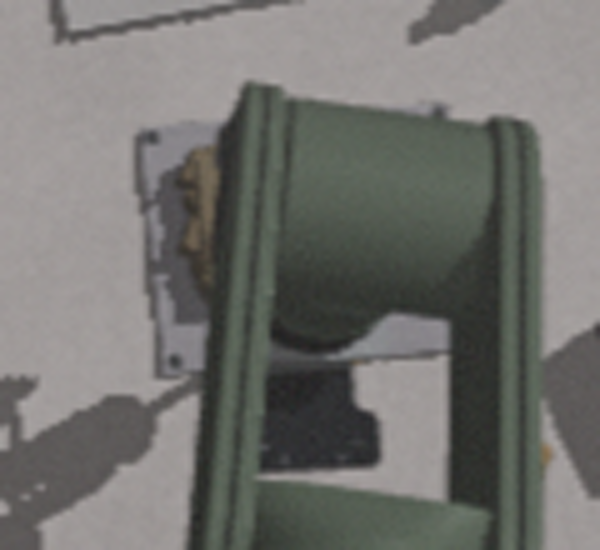

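Run:
```python
from h import *
for z in(104,26): print((proj("scene",[496.2,-10,z])[0]-[190,110]+.5)*5)
```

```text
[422.80771041 356.300502  ]
[434.6261809  451.55982065]
```

Request:
{"api": "step_arm", "payload": {"gripper": [0.1,0.1,0.1,0.1,0.1], "linear": [[10,0,0],[18,0,0],[20,0,0],[20,0,0],[20,0,0]], "turn": [0,0,0,0,0]}}

```text
t: 8.1
position: [514.6, -9.9, 133.7]
tool_rot: [-1.571, 0.001, 0.001]
ft_force: [-0.2, 1.2, -0.9]
opening: 22.1
```

Request:
{"api": "step_arm", "payload": {"gripper": [0.1,0.1,0.1], "linear": [[1,0,0],[2,0,0],[2,0,0]], "turn": [0,0,0]}}

```text
t: 8.48
position: [517.0, -9.9, 134.0]
tool_rot: [-1.571, -0.0, -0.0]
ft_force: [-0.2, -0.4, -1.5]
opening: 22.1
```

Request:
{"api": "step_arm", "payload": {"gripper": [0.1,0.1], "linear": [[1,0,0],[2,0,0]], "turn": [0,0]}}

```text
t: 8.72
position: [519.0, -9.9, 134.0]
tool_rot: [-1.571, -0.0, -0.0]
ft_force: [0.0, -0.4, -1.7]
opening: 22.2
```

Commanded x is now 519. Single-millimetre steps from here.

Request:
{"api": "step_arm", "payload": {"gripper": [0.1,0.1], "linear": [[1,0,0],[1,0,0]], "turn": [0,0]}}

```text
t: 8.98
position: [520.0, -9.9, 133.9]
tool_rot: [-1.571, -0.0, 0.0]
ft_force: [-0.8, 0.0, -0.7]
opening: 21.6
```

Request:
{"api": "step_arm", "payload": {"gripper": [0.1,0.1], "linear": [[1,0,0],[1,0,0]], "turn": [0,0]}}

```text
t: 9.22
position: [521.0, -9.9, 134.0]
tool_rot: [-1.571, -0.0, -0.0]
ft_force: [0.7, -0.3, -1.0]
opening: 22.1
```

Request:
{"api": "step_arm", "payload": {"gripper": [0.1,0.1], "linear": [[1,0,0],[1,0,0]], "turn": [0,0]}}

```text
t: 9.48
position: [522.0, -9.9, 134.0]
tool_rot: [-1.571, -0.0, -0.0]
ft_force: [0.2, 0.2, -1.0]
opening: 22.2
```

Request:
{"api": "step_arm", "payload": {"gripper": [0.1,0.1], "linear": [[1,0,0],[1,0,0]], "turn": [0,0]}}

```text
t: 9.72
position: [523.0, -9.9, 133.9]
tool_rot: [-1.571, -0.0, -0.0]
ft_force: [0.3, -0.3, -1.5]
opening: 21.7
```

```bash
python3 -c "
from cell import robot
o=robot.observe();print(o['torque'].round(3),o['joint_torque'].round(2))"
```

```text
[-0.062  0.08   0.04 ] [ 0.000e+00 -3.435e+01 -2.623e+01  7.000e-02  2.000e-02  0.000e+00]
```

Request:
{"api": "step_arm", "payload": {"gripper": [0.1,0.1], "linear": [[1,0,0],[1,0,0]], "turn": [0,0]}}

```text
t: 9.98
position: [523.9, -9.9, 133.9]
tool_rot: [-1.571, 0.0, 0.0]
ft_force: [-0.0, 0.3, -1.9]
opening: 22.1
```

```bash
python3 -c "
from cell import robot
o=robot.observe();print(o['torque'].round(3),o['joint_torque'].round(2))"
```

```text
[-0.013  0.135  0.033] [-0.000e+00 -3.446e+01 -2.633e+01  7.000e-02 -3.000e-02  0.000e+00]
```

Request:
{"api": "step_arm", "payload": {"gripper": [0.1,0.1], "linear": [[1,0,0],[1,0,0]], "turn": [0,0]}}

```text
t: 10.22
position: [524.3, -9.9, 133.7]
tool_rot: [-1.571, 0.001, 0.001]
ft_force: [-2.2, -0.3, 0.1]
opening: 21.7
```

```bash
python3 -c "
from cell import robot
o=robot.observe();print(o['torque'].round(3),o['joint_torque'].round(2))"
```

```text
[-0.123  0.616  0.021] [  0.06 -34.5  -27.1    0.23  -0.74   0.  ]
```

Request:
{"api": "step_arm", "payload": {"gripper": [0.1,0.1,0.1,0.1,0.1,0.1,0.1], "linear": [[-8,0,0],[-15,0,-10],[-15,0,-45],[-15,0,-80],[-9,0,-88],[-5,0,-88],[-5,0,-88]], "turn": [0,0,0,0,0,0,0]}}

```text
t: 11.1
position: [520.1, -97.2, 133.9]
tool_rot: [-1.57, -0.001, 0.001]
ft_force: [1.0, 0.1, -1.2]
opening: 22.0
```

```bash
cat > tq.py <<'E'
from cell import robot
o=robot.observe();print(o['t'],o['position'].round(2),o['torque'].round(3),o['joint_torque'].round(2).tolist(),o['ft_force'].round(1))
E
python3 tq.py
```

```text
11.1 [520.13 -97.16 133.89] [-0.071  0.096  0.004] [-0.36, -34.86, -26.46, 0.05, -0.0, 0.01] [ 1.   0.1 -1.2]
```

Request:
{"api": "step_arm", "payload": {"gripper": [0.1,0.1], "linear": [[1,0,0],[1,0,0]], "turn": [0,0]}}

```text
t: 11.35
position: [520.9, -97.2, 133.9]
tool_rot: [-1.571, -0.001, 0.001]
ft_force: [-0.1, -0.5, -0.7]
opening: 21.9
```

```bash
python3 tq.py
```

```text
11.35 [520.94 -97.21 133.89] [-0.14   0.08  -0.032] [-0.01, -34.96, -26.27, 0.06, 0.04, 0.0] [-0.1 -0.5 -0.7]
```

Request:
{"api": "step_arm", "payload": {"gripper": [0.1,0.1], "linear": [[1,0,0],[1,0,0]], "turn": [0,0]}}

```text
t: 11.6
position: [522.0, -97.8, 134.0]
tool_rot: [-1.571, -0.0, 0.0]
ft_force: [-0.9, 0.0, -1.7]
opening: 22.1
```

```bash
python3 tq.py
```

```text
11.6 [522.03 -97.77 134.  ] [-0.04   0.046 -0.026] [0.05, -35.09, -26.26, 0.07, 0.04, 0.0] [-0.9  0.  -1.7]
```

Request:
{"api": "step_arm", "payload": {"gripper": [0.1,0.1], "linear": [[1,0,0],[1,0,0]], "turn": [0,0]}}

```text
t: 11.85
position: [523.0, -97.9, 134.0]
tool_rot: [-1.571, -0.0, -0.0]
ft_force: [-1.3, 0.5, -1.0]
opening: 22.0
```

```bash
python3 tq.py
```

```text
11.85 [523.02 -97.94 133.96] [-0.091  0.117  0.001] [0.02, -35.19, -26.28, 0.06, 0.04, 0.0] [-1.3  0.5 -1. ]
```

Request:
{"api": "step_arm", "payload": {"gripper": [0.1,0.1], "linear": [[1,0,0],[1,0,0]], "turn": [0,0]}}

```text
t: 12.1
position: [524.0, -98.0, 133.9]
tool_rot: [-1.571, -0.0, -0.0]
ft_force: [0.2, -0.5, -2.0]
opening: 21.8
```

```bash
python3 tq.py
```

```text
12.1 [524.01 -97.95 133.95] [-0.025  0.059 -0.011] [0.01, -35.28, -26.29, 0.06, 0.04, 0.0] [ 0.2 -0.5 -2. ]
```

Request:
{"api": "step_arm", "payload": {"gripper": [0.1,0.1], "linear": [[1,0,0],[1,0,0]], "turn": [0,0]}}

```text
t: 12.35
position: [525.0, -97.9, 134.0]
tool_rot: [-1.571, -0.0, -0.0]
ft_force: [0.1, 1.3, -1.4]
opening: 21.7
```

```bash
python3 tq.py
```

```text
12.35 [525.01 -97.93 133.96] [-0.061  0.055 -0.047] [0.0, -35.37, -26.3, 0.06, 0.04, 0.0] [ 0.1  1.3 -1.4]
```

Request:
{"api": "step_arm", "payload": {"gripper": [0.1,0.1], "linear": [[1,0,0],[1,0,0]], "turn": [0,0]}}

```text
t: 12.6
position: [525.9, -97.9, 133.9]
tool_rot: [-1.571, 0.0, 0.0]
ft_force: [-0.3, -0.3, -1.6]
opening: 21.6
```

```bash
python3 tq.py
```

```text
12.6 [525.93 -97.91 133.92] [-0.083  0.095  0.005] [0.02, -35.47, -26.39, 0.08, -0.02, 0.0] [-0.3 -0.3 -1.6]
```

Request:
{"api": "step_arm", "payload": {"gripper": [0.1,0.1], "linear": [[1,0,0],[1,0,0]], "turn": [0,0]}}

```text
t: 12.85
position: [526.3, -97.9, 133.8]
tool_rot: [-1.571, 0.001, 0.001]
ft_force: [-2.6, -0.9, -0.1]
opening: 22.0
```

```bash
python3 tq.py
```

```text
12.85 [526.33 -97.87 133.76] [-0.13   0.668 -0.002] [0.27, -35.46, -27.12, 0.38, -0.73, 0.0] [-2.6 -0.9 -0.1]
```

Request:
{"api": "step_arm", "payload": {"gripper": [0.1,0.1,0.1,0.1,0.1,0.1,0.1,0.1,0.1,0.1], "linear": [[-10,0,0],[-24,0,0],[-24,0,-30],[-22,0,-52],[0,0,-52],[25,0,-52],[42,0,-52],[47,0,-52],[47,0,-52],[47,0,-52]], "turn": [0,-0.17,-0.34,-0.51,-0.68,-0.85,-1.02,-1.2,-1.38,-1.56]}}

```text
t: 14.1
position: [573.9, -149.9, 134.0]
tool_rot: [-1.212, -1.206, 1.205]
ft_force: [0.5, -0.2, -2.3]
opening: 21.5
```

```bash
python3 st.py; python3 tq.py
```

```text
14.1 [ 573.9 -149.9  134. ] ang 1.5659 F [ 0.49 -0.24 -2.33] op 21.5 tilt [ 0.    -1.    -0.001]
14.1 [ 573.9  -149.87  133.95] [-0.016 -0.034  0.021] [0.03, -40.79, -26.85, -0.04, 0.05, 1.19] [ 0.5 -0.2 -2.3]
```

Request:
{"api": "step_arm", "payload": {"gripper": [0.1,0.1,0.1,0.1], "linear": [[10,0,0],[19,0,0],[21,0,0],[21,0,0]], "turn": [0,0,0,0]}}

```text
t: 14.6
position: [574.2, -128.6, 134.0]
tool_rot: [-1.215, -1.201, 1.201]
ft_force: [-1.0, 0.0, -1.5]
opening: 22.0
```

```bash
python3 tq.py
```

```text
14.6 [ 574.24 -128.57  134.04] [-0.023 -0.042 -0.026] [0.21, -40.45, -26.64, -0.01, 0.08, 0.01] [-1.   0.  -1.5]
```

Request:
{"api": "step_arm", "payload": {"gripper": [0.1,0.1], "linear": [[1,0,0],[1,0,0]], "turn": [0,0]}}

```text
t: 14.85
position: [574.2, -128.1, 134.0]
tool_rot: [-1.215, -1.201, 1.201]
ft_force: [0.3, 0.2, -0.6]
opening: 21.8
```

```bash
python3 tq.py
```

```text
14.85 [ 574.19 -128.05  133.95] [ 0.051  0.06  -0.062] [0.08, -40.44, -26.72, -0.03, 0.07, 0.0] [ 0.3  0.2 -0.6]
```

Request:
{"api": "step_arm", "payload": {"gripper": [0.1,0.1], "linear": [[1,0,0],[1,0,0]], "turn": [0,0]}}

```text
t: 15.1
position: [574.2, -127.0, 133.9]
tool_rot: [-1.214, -1.201, 1.201]
ft_force: [0.7, -0.8, -1.8]
opening: 21.9
```

```bash
python3 tq.py
```

```text
15.1 [ 574.19 -126.97  133.93] [ 0.003 -0.001  0.03 ] [0.02, -40.39, -26.72, -0.03, 0.07, 0.0] [ 0.7 -0.8 -1.8]
```

Request:
{"api": "step_arm", "payload": {"gripper": [0.1,0.1], "linear": [[1,0,0],[1,0,0]], "turn": [0,0]}}

```text
t: 15.35
position: [574.2, -125.9, 133.9]
tool_rot: [-1.214, -1.201, 1.201]
ft_force: [-0.4, -0.4, -1.6]
opening: 21.6
```

```bash
python3 tq.py
```

```text
15.35 [ 574.2  -125.85  133.93] [-0.014 -0.025  0.033] [0.01, -40.37, -26.72, -0.03, 0.07, 0.0] [-0.4 -0.4 -1.6]
```

Commanded y = -126.

Request:
{"api": "step_arm", "payload": {"gripper": [0.1,0.1], "linear": [[1,0,0],[1,0,0]], "turn": [0,0]}}

```text
t: 15.6
position: [574.2, -124.8, 133.9]
tool_rot: [-1.214, -1.201, 1.201]
ft_force: [-0.2, -0.2, -1.6]
opening: 21.8
```

```bash
python3 tq.py
```

```text
15.6 [ 574.21 -124.82  133.94] [-0.013  0.046 -0.009] [0.02, -40.35, -26.71, -0.03, 0.07, 0.0] [-0.2 -0.2 -1.6]
```

Request:
{"api": "step_arm", "payload": {"gripper": [0.1,0.1], "linear": [[1,0,0],[1,0,0]], "turn": [0,0]}}

```text
t: 15.85
position: [574.2, -123.8, 133.9]
tool_rot: [-1.214, -1.201, 1.201]
ft_force: [-0.4, -0.2, -1.6]
opening: 22.0
```

```bash
python3 tq.py
```

```text
15.85 [ 574.22 -123.81  133.94] [ 0.049 -0.007 -0.02 ] [0.02, -40.33, -26.71, -0.03, 0.07, 0.0] [-0.4 -0.2 -1.6]
```

Request:
{"api": "step_arm", "payload": {"gripper": [0.1,0.1], "linear": [[1,0,0],[1,0,0]], "turn": [0,0]}}

```text
t: 16.1
position: [574.2, -123.1, 134.0]
tool_rot: [-1.215, -1.201, 1.202]
ft_force: [-0.3, 0.6, -2.0]
opening: 21.9
```

```bash
python3 tq.py
```

```text
16.1 [ 574.24 -123.07  133.97] [-0.128  0.067 -0.097] [0.32, -40.32, -26.64, 0.16, 0.13, 0.0] [-0.3  0.6 -2. ]
```

Request:
{"api": "step_arm", "payload": {"gripper": [0.1,0.1], "linear": [[1,0,0],[1,0,0]], "turn": [0,0]}}

```text
t: 16.35
position: [574.3, -122.6, 134.0]
tool_rot: [-1.215, -1.201, 1.202]
ft_force: [-0.5, -2.0, -1.9]
opening: 21.8
```

```bash
python3 tq.py
```

```text
16.35 [ 574.29 -122.61  134.  ] [-0.816 -0.    -0.019] [1.62, -40.39, -26.39, 1.03, 0.4, 0.01] [-0.5 -2.  -1.9]
```

Request:
{"api": "step_arm", "payload": {"gripper": [0.1,0.1,0.1,0.1,0.1,0.1,0.1], "linear": [[-10,0,0],[-20,-10,0],[-20,-50,0],[-20,-90,0],[-20,-118,0],[-20,-126,0],[-20,-126,0]], "turn": [0,0,0,0,0,0,0]}}

```text
t: 17.23
position: [574.1, -142.2, 260.2]
tool_rot: [-1.215, -1.201, 1.201]
ft_force: [-0.8, -0.0, -1.6]
opening: 22.1
```

```bash
python3 st.py;python3 go.py 574.1 -142 260 1.56 477 317.5 260 1.041
python3 - <<'E'
from h import *
b=grab("top","e9",(330,150,120,110),5)
E
```

```text
17.225 [ 574.1 -142.2  260.2] ang 1.5596 F [-0.8  -0.05 -1.58] op 22.1 tilt [ 0.    -1.    -0.001]
linear [np.float64(458.4), np.float64(-0.0), np.float64(102.1)] turn 0.519
```

View pics/e9.png

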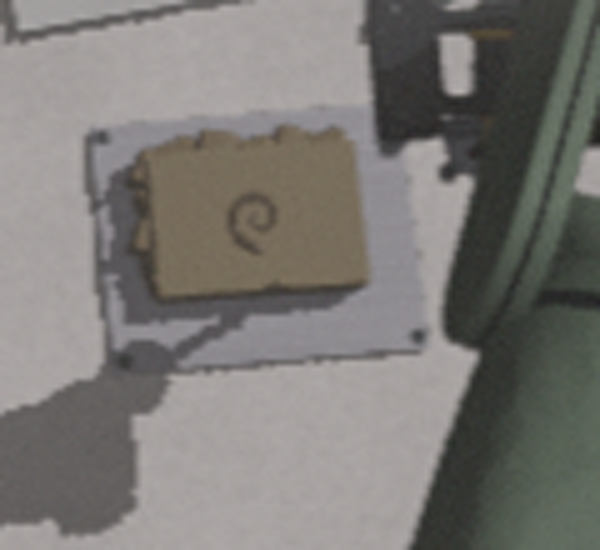

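Request:
{"api": "step_arm", "payload": {"gripper": [0.1,0.1,0.1,0.1,0.1,0.1,0.1,0.1,0.1,0.1], "linear": [[25,0,5.6],[75,0,16.7],[130,0,29],[187,0,41.7],[245,0,54.6],[302,0,67.3],[356,0,79.3],[406,0,90.4],[440,0,98],[458.4,0,102.1]], "turn": [0.04,0.1,0.16,0.22,0.28,0.34,0.4,0.46,0.5,0.519]}}

```text
t: 18.52
position: [475.0, 319.0, 257.5]
tool_rot: [-1.413, -0.809, 0.815]
ft_force: [0.6, 0.5, -1.2]
opening: 21.8
```

Request:
{"api": "step_arm", "payload": {"gripper": [0.1,0.1,0.1,0.1], "linear": [[0,0,0],[0,0,0],[0,0,0],[0,0,0]], "turn": [0,0,0,0]}}

```text
t: 19.02
position: [477.2, 316.7, 259.9]
tool_rot: [-1.415, -0.81, 0.81]
ft_force: [-0.4, -0.1, -1.2]
opening: 21.9
```

Run:
```python
exec(open('st.py').read())
b=grab("scene","e10",(340,60,110,150),4)
```

```text
19.025 [477.2 316.7 259.9] ang 1.0397 F [-0.41 -0.13 -1.2 ] op 21.9 tilt [-0. -1. -0.]
```

View pics/e10.png

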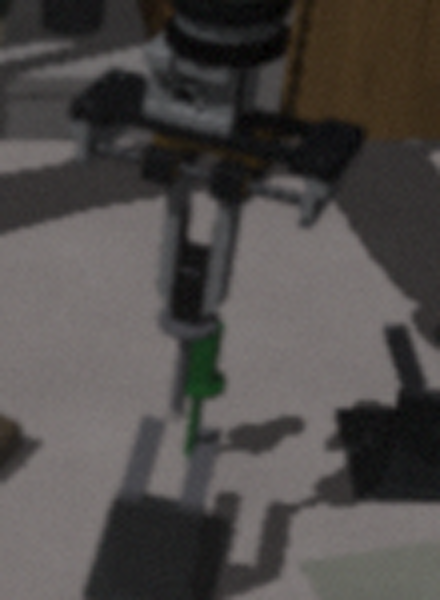

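Request:
{"api": "step_arm", "payload": {"gripper": [0.1,0.1,0.1,0.1,0.1,0.1,0.1], "linear": [[0.6,20,0.2],[0.6,50,0.2],[0.6,80,0.2],[0.6,104,0.2],[0.6,110,0.2],[0.6,112,0.2],[0.6,112,0.2]], "turn": [0,0,0,0,0,0,0]}}

```text
t: 19.95
position: [477.9, 318.5, 149.2]
tool_rot: [-1.415, -0.813, 0.809]
ft_force: [-0.5, -0.1, -1.3]
opening: 21.8
```

```bash
python3 - <<'E'
exec(open('st.py').read())
b=grab("scene","e11",(340,110,100,90),6)
E
python3 tq.py
```

```text
19.95 [477.9 318.5 149.2] ang 1.0409 F [-0.49 -0.07 -1.34] op 21.8 tilt [ 0.002 -1.    -0.001]
20.0 [477.93 318.58 149.35] [ 0.02  -0.027  0.041] [-0.02, -38.45, -26.8, 0.05, 0.06, -0.0] [ 0.4  0.9 -1.6]
```

View pics/e11.png

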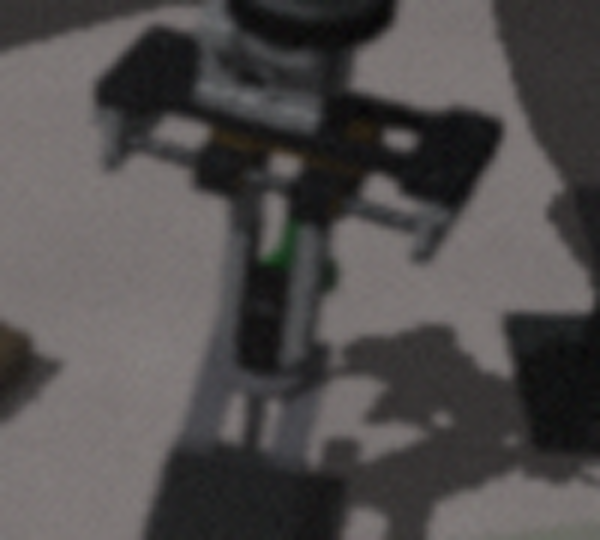

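Request:
{"api": "step_arm", "payload": {"gripper": [0.1,0.1,0.1,0.1], "linear": [[0,1,0],[0,2,0],[0,2,0],[0,2,0]], "turn": [0,0,0,0]}}

```text
t: 20.5
position: [477.0, 318.2, 145.9]
tool_rot: [-1.414, -0.811, 0.811]
ft_force: [-0.1, -0.6, -1.4]
opening: 21.6
```

Request:
{"api": "step_arm", "payload": {"gripper": [0.1,0.1,0.1], "linear": [[0,0.8,0],[0,0.8,0],[0,0.8,0]], "turn": [0,0,0]}}

```text
t: 20.88
position: [477.0, 318.2, 145.1]
tool_rot: [-1.414, -0.811, 0.811]
ft_force: [0.0, -0.1, -0.9]
opening: 21.7
```

Request:
{"api": "step_arm", "payload": {"gripper": [0.4,0.6,0.8,0.9,0.9,0.9,0.9], "linear": [[0,0,0],[0,0,0],[0,0,0],[0,0,0],[0,0,0],[0,0,0],[0,0,0]], "turn": [0,0,0,0,0,0,0]}}

```text
t: 21.75
position: [477.0, 318.2, 145.1]
tool_rot: [-1.414, -0.811, 0.811]
ft_force: [-0.5, 0.2, 0.9]
opening: 84.0
```

```bash
python3 - <<'E'
exec(open('st.py').read())
b=grab("scene","e12",(340,110,100,90),6)
E
python3 tq.py
```

```text
21.75 [477.  318.2 145.1] ang 1.041 F [-0.47  0.16  0.87] op 84.0 tilt [-0. -1.  0.]
21.8 [477.02 318.16 145.13] [-0.058  0.011 -0.014] [-0.0, -38.03, -26.29, 0.05, 0.06, -0.0] [ 0.4 -0.1  0.3]
```

View pics/e12.png

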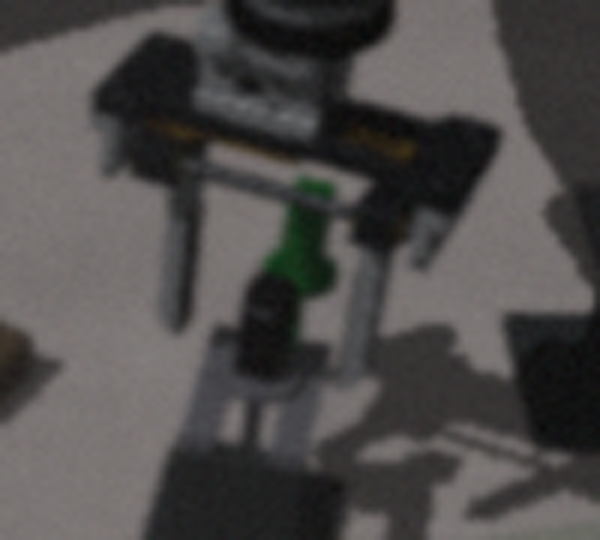

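```bash
python3 go.py 477 318.1 225 1.041 469 -271.5 225 -1.271
```

```text
linear [np.float64(-512.8), np.float64(-0.0), np.float64(-291.1)] turn 2.312
```

Request:
{"api": "step_arm", "payload": {"gripper": [1,1,1,1,1], "linear": [[0,-15,0],[0,-40,0],[0,-70,0],[0,-80,0],[0,-80,0]], "turn": [0,0,0,0,0]}}

```text
t: 22.42
position: [477.5, 318.4, 226.3]
tool_rot: [-1.415, -0.813, 0.809]
ft_force: [-0.7, 0.4, -0.1]
opening: 93.8
```

Request:
{"api": "step_arm", "payload": {"gripper": [1,1,1,1,1,1,1,1,1,1], "linear": [[-21,0,-12],[-60,0,-34],[-104,0,-59],[-148,0,-84],[-192,0,-109],[-236,0,-134],[-280,0,-159],[-320,0,-182],[-355,0,-201.5],[-384.6,0,-218.3]], "turn": [0.17,0.34,0.51,0.68,0.85,1.02,1.19,1.36,1.53,1.7]}}

```text
t: 23.68
position: [469.9, -125.2, 223.6]
tool_rot: [-1.507, 0.523, -0.519]
ft_force: [0.6, 0.1, -0.7]
opening: 93.7
```

```bash
python3 st.py; python3 go.py 471 -124.1 225 -0.659 469 -271.5 225 -1.271
```

```text
23.675 [ 469.9 -125.2  223.6] ang -0.6656 F [ 0.58  0.15 -0.65] op 93.7 tilt [-0.003 -1.    -0.001]
linear [np.float64(88.7), np.float64(-0.0), np.float64(-117.8)] turn 0.612
```

Request:
{"api": "step_arm", "payload": {"gripper": [1,1,1,1,1,1,1,1], "linear": [[25,0,-33],[50,0,-66],[75,0,-100],[88.7,0,-117.8],[88.7,0,-117.8],[88.7,50,-117.8],[88.7,85,-117.8],[88.7,85,-117.8]], "turn": [0.17,0.34,0.51,0.612,0.612,0.612,0.612,0.612]}}

```text
t: 24.68
position: [466.3, -267.9, 136.2]
tool_rot: [-1.336, 0.991, -0.976]
ft_force: [0.4, -0.3, 0.6]
opening: 94.2
```

Request:
{"api": "step_arm", "payload": {"gripper": [1,1,1], "linear": [[0,0,0],[0,0,0],[0,0,0]], "turn": [0,0,0]}}

```text
t: 25.05
position: [470.0, -272.0, 141.8]
tool_rot: [-1.336, 0.983, -0.988]
ft_force: [-0.1, 0.5, -0.2]
opening: 93.8
```

Run:
```python
exec(open('st.py').read())
b=grab("scene","e13",(130,110,130,120),5)
b=grab("top","e14",(400,170,110,110),5)
```

```text
25.05 [ 470.  -272.   141.8] ang -1.2706 F [-0.08  0.52 -0.25] op 93.8 tilt [ 0.002 -1.     0.002]
```

View pics/e13.png

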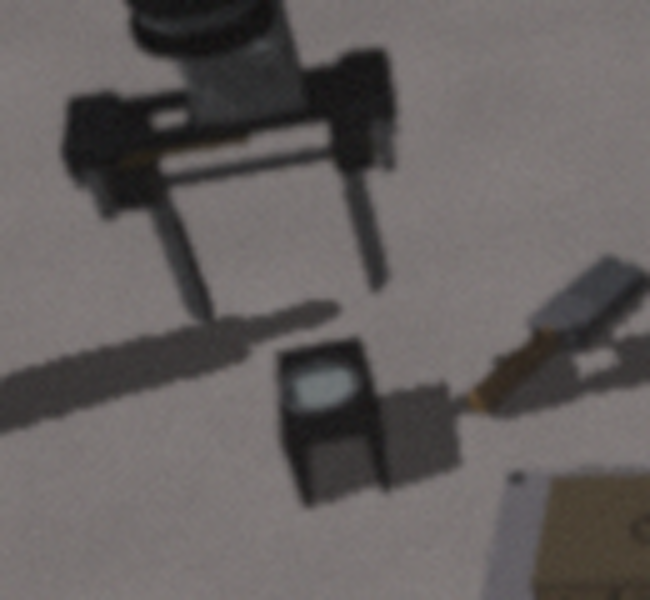

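View pics/e14.png

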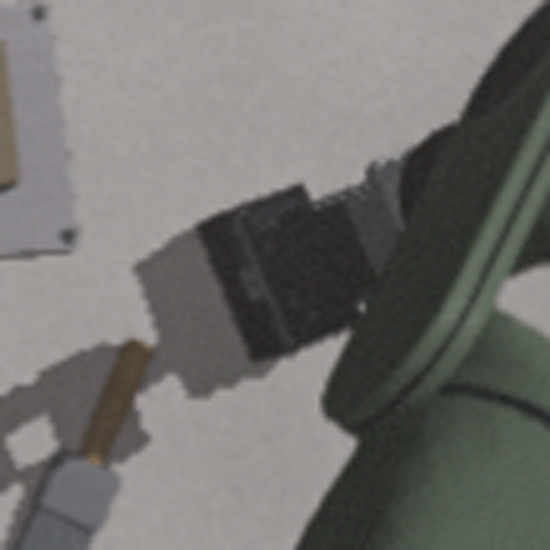

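Request:
{"api": "step_arm", "payload": {"gripper": [1,1,1,1,1,1], "linear": [[0,30,0],[0,60,0],[0,80,0],[0,92,0],[0,92,0],[0,92,0]], "turn": [0,0,0,0,0,0]}}

```text
t: 25.9
position: [469.8, -272.1, 49.1]
tool_rot: [-1.336, 0.984, -0.987]
ft_force: [0.0, 0.0, 0.9]
opening: 94.1
```

Run:
```python
exec(open('st.py').read())
b=grab("scene","e15",(150,130,90,100),6)
```

```text
25.9 [ 469.8 -272.1   49.1] ang -1.271 F [0.05 0.03 0.89] op 94.1 tilt [ 0.002 -1.     0.001]
```

View pics/e15.png

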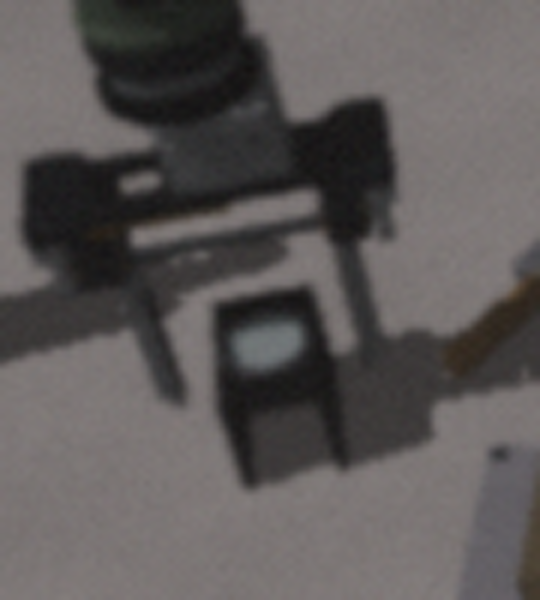

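Request:
{"api": "step_arm", "payload": {"gripper": [0.75,0.65,0.5,0.4,0.4,0.4,0.4,0.4], "linear": [[0,0,0],[0,0,0],[0,0,0],[0,0,0],[0,0,0],[0,0,0],[0,0,0],[0,0,0]], "turn": [0,0,0,0,0,0,0,0]}}

```text
t: 26.95
position: [469.1, -271.5, 48.2]
tool_rot: [-1.336, 0.985, -0.986]
ft_force: [-0.4, -0.9, 0.7]
opening: 53.9
```

Run:
```python
exec(open('st.py').read())
b=grab("scene","e16",(150,130,90,100),6)
```

```text
26.95 [ 469.1 -271.5   48.2] ang -1.271 F [-0.43 -0.92  0.69] op 53.9 tilt [ 0. -1.  0.]
```

View pics/e16.png

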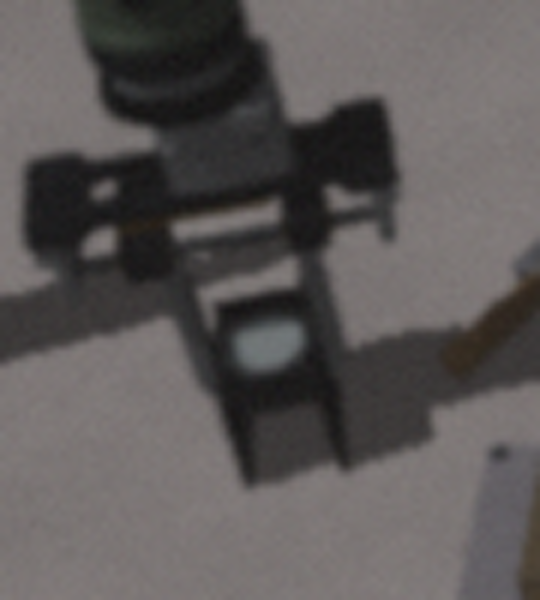

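```bash
python3 go.py 469 -271.5 140 -1.271 575.8 -52.1 140 0.0227
```

```text
linear [np.float64(-178.1), np.float64(-0.0), np.float64(166.8)] turn -1.294
```

Request:
{"api": "step_arm", "payload": {"gripper": [0.4,0.4,0.4,0.4,0.4], "linear": [[0,-10,0],[0,-35,0],[0,-65,0],[0,-92,0],[0,-92,0]], "turn": [0,0,0,0,0]}}

```text
t: 27.62
position: [470.7, -272.7, 143.0]
tool_rot: [-1.336, 0.981, -0.991]
ft_force: [0.5, 0.3, -2.1]
opening: 53.9
```

Request:
{"api": "step_arm", "payload": {"gripper": [0.4,0.4,0.4,0.4,0.4,0.4,0.4,0.4,0.4,0.4], "linear": [[-15,0,14],[-42,0,39.3],[-70,0,65.6],[-98,0,91.8],[-126,0,118],[-150,0,140.5],[-168,0,157.3],[-178.1,0,166.8],[-178.1,0,166.8],[-178.1,0,166.8]], "turn": [-0.12,-0.28,-0.44,-0.6,-0.76,-0.92,-1.08,-1.22,-1.294,-1.294]}}

```text
t: 28.88
position: [574.7, -51.5, 138.4]
tool_rot: [-1.57, -0.015, 0.02]
ft_force: [0.3, -0.9, -2.1]
opening: 53.8
```

Request:
{"api": "step_arm", "payload": {"gripper": [0.4,0.4,0.4,0.4,0.4], "linear": [[0,15,0],[0,35,0],[0,46,0],[0,46,0],[0,46,0]], "turn": [0,0,0,0,0]}}

```text
t: 29.5
position: [576.2, -52.2, 94.5]
tool_rot: [-1.571, -0.018, 0.017]
ft_force: [-0.4, -0.3, -1.2]
opening: 54.0
```

Run:
```python
exec(open('st.py').read())
b=grab("scene","e17",(200,130,130,120),6)
b=grab("top","e18",(330,150,110,100),6)
```

```text
29.5 [576.2 -52.2  94.5] ang 0.0226 F [-0.37 -0.26 -1.16] op 54.0 tilt [ 0.001 -1.    -0.   ]
```

View pics/e17.png

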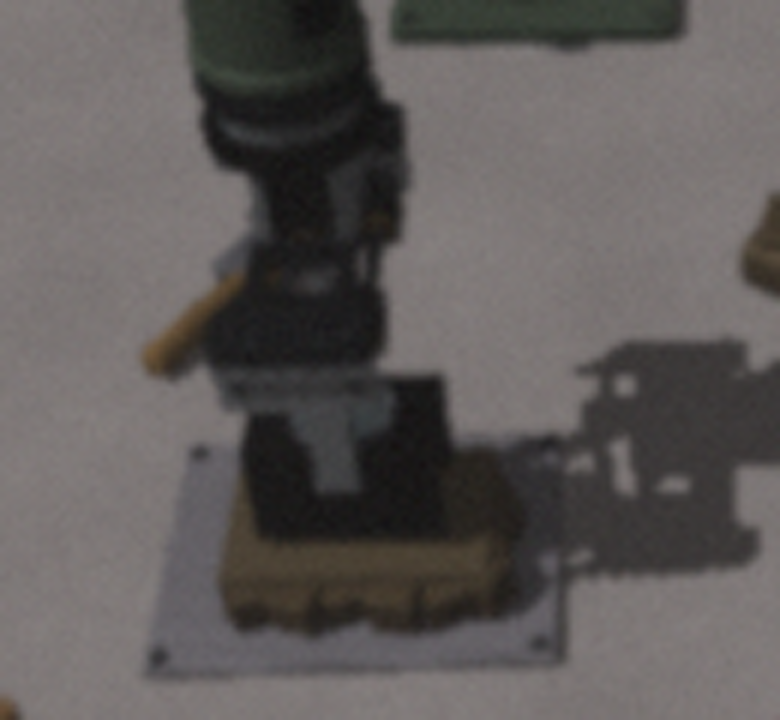

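View pics/e18.png

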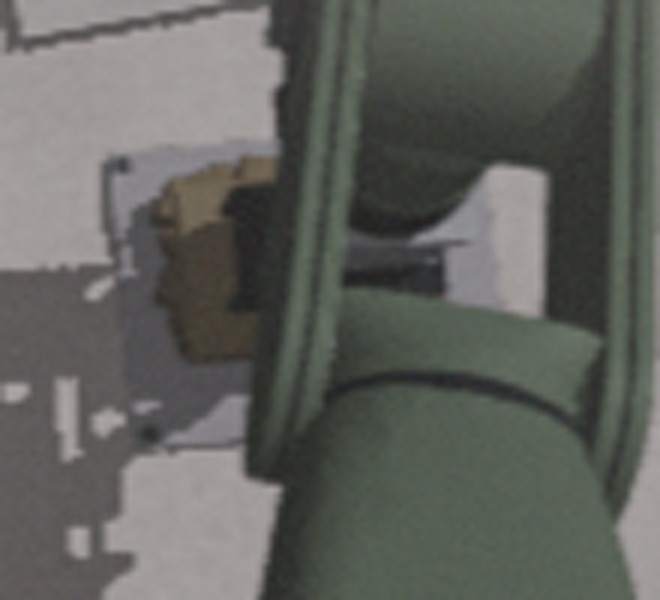

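```bash
cat > ov.py <<'E'
from fit import *
import sys
zb=float(sys.argv[1]); src=sys.argv[2]; out=sys.argv[3];dx,dy=float(sys.argv[4]),float(sys.argv[5])
n=sys.argv[6] if len(sys.argv)>6 else "scene"
win=(225,165,80,85) if n=="scene" else (335,160,80,70)
v=vis(f"pics/{src}_full.png",win,7)
wire(v,n,box([575.84+dx,-52.12+dy,.0227+np.pi/2],92,54,zb,zb+60),(0,0,255),win,7)
wire(v,n,box([575.84,-52.12,.0227],90,130,8,38),(255,0,0),win,7)
cv2.imwrite(f"pics/{out}.png",v)
E
python3 ov.py 46.5 e17 o1 0 0
```

```text
(no output)
```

View pics/o1.png

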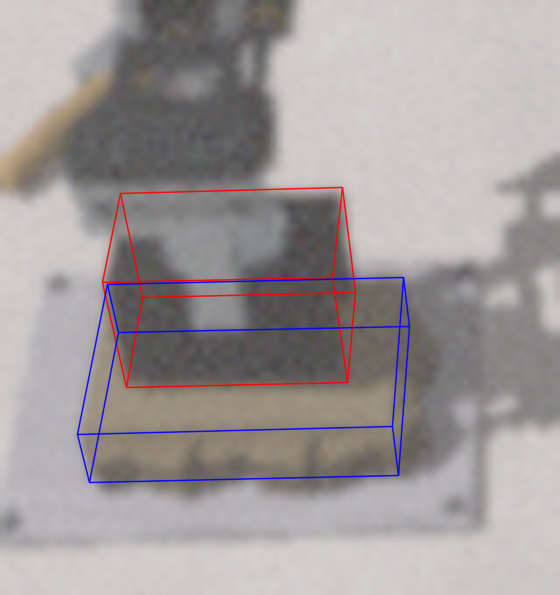

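```bash
cat > edge.py <<'E'
from fit import *
import sys
zb=float(sys.argv[1]); src=sys.argv[2];n="scene"
g=cv2.imread(f"pics/{src}_full.png",0).astype(np.float32)
th=.0227;ex=np.array([np.cos(th),np.sin(th)]);ey=np.array([-np.sin(th),np.cos(th)])
C=np.array([575.84,-52.12])
# scan along length on +x face for several heights
for h in (3,8,13,35,45,55):
    r=[]
    s=np.arange(-70,70,.25)
    P=np.array([[*(C+27*ex+t*ey),zb+h] for t in s])
    q=proj(n,P).astype(np.float32)
    v=cv2.remap(g,q[:,0].reshape(1,-1),q[:,1].reshape(1,-1),cv2.INTER_LINEAR)[0]
    v=np.convolve(v,np.ones(5)/5,'same');d=np.gradient(v)
    L=(s>-60)&(s<-34);Rr=(s>34)&(s<60)
    a=s[L][np.argmin(d[L])];b=s[Rr][np.argmax(d[Rr])]
    print(h,a,b,"mid",(a+b)/2,"len",b-a, "contrast",d[L].min().round(1),d[Rr].max().round(1))
# slab top edges: scan on top near +x? 
for u in(30,36,40):
    s=np.arange(-85,85,.25)
    P=np.array([[*(C+u*ex+t*ey),38] for t in s]);q=proj(n,P).astype(np.float32)
    v=cv2.remap(g,q[:,0].reshape(1,-1),q[:,1].reshape(1,-1),cv2.INTER_LINEAR)[0]
    v=np.convolve(v,np.ones(5)/5,'same');d=np.gradient(v);L=(s>-80)&(s<-50)
    print("slab end",u,s[L][np.argmin(d[L])])
E
python3 edge.py 46.5 e17
```

```text
3 -45.5 47.5 mid 1.0 len 93.0 contrast -1.2 0.5
8 -59.75 48.25 mid -5.75 len 108.0 contrast -1.5 0.4
13 -46.0 41.75 mid -2.125 len 87.75 contrast -1.4 0.4
35 -46.5 45.0 mid -0.75 len 91.5 contrast -1.7 0.6
45 -47.0 51.75 mid 2.375 len 98.75 contrast -2.4 0.3
55 -46.0 52.25 mid 3.125 len 98.25 contrast -2.9 0.8
slab end 30 -65.25
slab end 36 -64.5
slab end 40 -65.75
```

Request:
{"api": "step_arm", "payload": {"gripper": [0.4,0.4,0.4,0.4,0.4,0.4], "linear": [[0,3,0],[0,5,0],[0,6.5,0],[0,7.5,0],[0,7.5,0],[0,7.5,0]], "turn": [0,0,0,0,0,0]}}

```text
t: 30.35
position: [575.8, -52.1, 86.7]
tool_rot: [-1.571, -0.018, 0.018]
ft_force: [-0.3, -0.1, -1.3]
opening: 53.9
```

```bash
python3 st.py; python3 tq.py
```

```text
30.35 [575.8 -52.1  86.7] ang 0.023 F [-0.29 -0.09 -1.29] op 53.9 tilt [ 0. -1. -0.]
30.35 [575.83 -52.05  86.66] [-0.103  0.072 -0.026] [0.0, -40.44, -25.15, 0.06, 0.04, 0.0] [-0.3 -0.1 -1.3]
```

Request:
{"api": "step_arm", "payload": {"gripper": [0.4,0.4,0.4], "linear": [[0,0.6,0],[0,0.6,0],[0,0.6,0]], "turn": [0,0,0]}}

```text
t: 30.72
position: [575.9, -52.1, 86.2]
tool_rot: [-1.571, -0.018, 0.018]
ft_force: [0.5, -0.0, -1.6]
opening: 53.8
```

```bash
python3 tq.py
```

```text
30.725 [575.92 -52.05  86.16] [-0.058  0.014  0.005] [-0.01, -40.14, -24.86, 0.06, 0.06, 0.0] [ 0.5 -0.  -1.6]
```

Request:
{"api": "step_arm", "payload": {"gripper": [0.65,0.75,0.85,0.9,0.9], "linear": [[0,0,0],[0,0,0],[0,0,0],[0,0,0],[0,0,0]], "turn": [0,0,0,0,0]}}

```text
t: 31.35
position: [575.8, -52.1, 86.1]
tool_rot: [-1.571, -0.018, 0.018]
ft_force: [-0.2, -0.3, -0.2]
opening: 84.7
```

Request:
{"api": "step_arm", "payload": {"gripper": [0.9,0.9,0.9,0.9,0.9,0.9,0.9,0.9,0.9], "linear": [[0,-10,0],[0,-35,0],[0,-70,0],[0,-110,0],[-30,-130,0],[-80,-130,0],[-130,-130,0],[-160,-130,0],[-160,-130,0]], "turn": [0,0,0,0,0,0,0,0,0]}}

```text
t: 32.48
position: [414.7, -55.6, 216.7]
tool_rot: [-1.571, -0.018, 0.016]
ft_force: [1.5, -0.4, -0.2]
opening: 84.4
```

```bash
python3 - <<'E'
exec(open('st.py').read())
b=grab("scene","e19",(180,110,260,140),3)
b=grab("top","e20",(330,150,110,100),6)
E
python3 ov.py 38 e19 o2 0 0;python3 ov.py 38 e20 o3 0 0 top; python3 edge.py 38 e19
```

```text
32.475 [414.7 -55.6 216.7] ang 0.0221 F [ 1.53 -0.36 -0.15] op 84.4 tilt [ 0.001 -1.    -0.   ]
3 -47.0 46.25 mid -0.375 len 93.25 contrast -0.9 0.8
8 -44.75 47.5 mid 1.375 len 92.25 contrast -1.2 0.7
13 -46.25 44.75 mid -0.75 len 91.0 contrast -1.6 0.7
35 -45.5 43.0 mid -1.25 len 88.5 contrast -1.5 0.4
45 -44.0 48.0 mid 2.0 len 92.0 contrast -1.6 0.5
55 -48.0 57.0 mid 4.5 len 105.0 contrast -2.2 0.4
slab end 30 -64.25
slab end 36 -67.5
slab end 40 -65.75
```

View pics/o2.png

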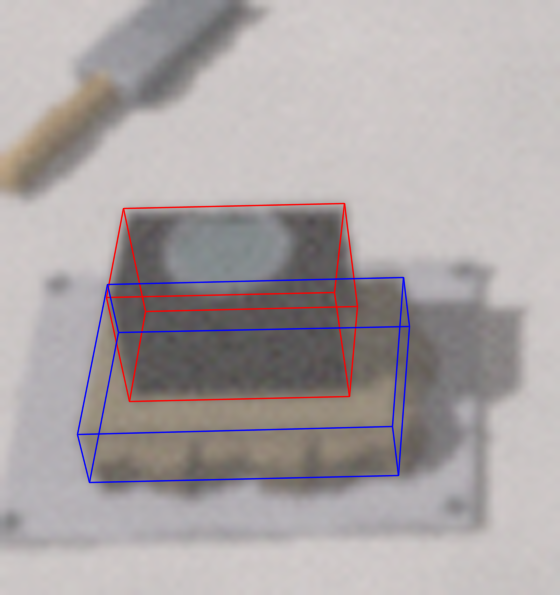

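View pics/o3.png

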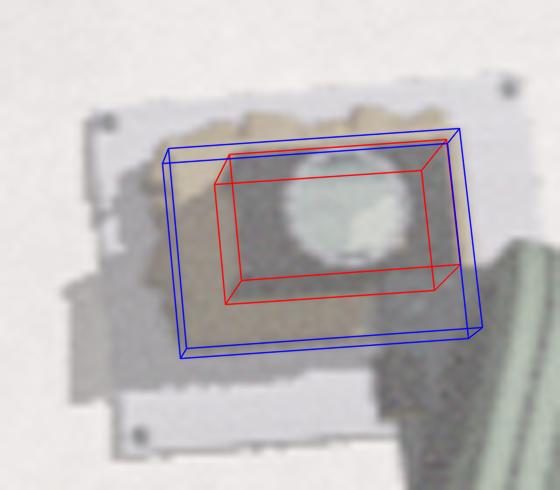

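View pics/e19.png

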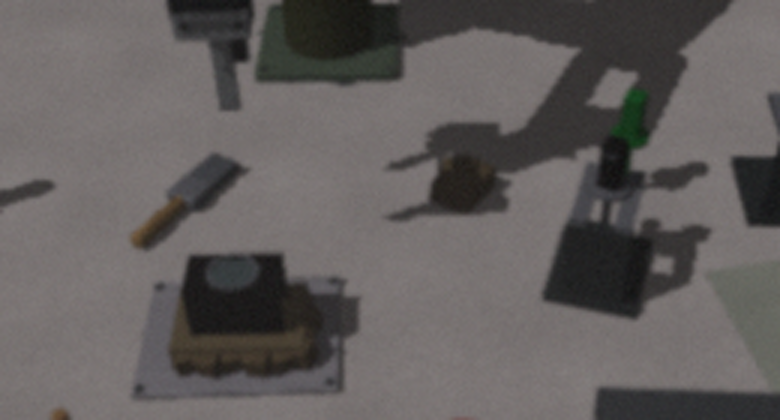

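Request:
{"api": "step_arm", "payload": {"gripper": [0.9,0.9,0.9,0.9], "linear": [[0,0,0],[0,0,0],[0,0,0],[0,0,0]], "turn": [0,0,0,0]}}

```text
t: 33.08
position: [416.0, -55.7, 215.9]
tool_rot: [-1.571, -0.018, 0.019]
ft_force: [0.1, 0.2, -0.9]
opening: 84.6
```

Run:
```python
exec(open('st.py').read())
print(robot.job_done())
```

```text
33.075 [416.  -55.7 215.9] ang 0.0231 F [ 0.1   0.17 -0.95] op 84.6 tilt [-0. -1.  0.]
the job is handed in; nothing more can be done
None
```

I touched the slab's three faces in order, hung the probe back in its rest, and stood the loupe on the slab. The job was handed in at 33 s; it reports no verdict.

- **Touches:** each pressed at about 2–2.5 N. The ball centre met the long side at (523.9, -9.9) and (525.9, -97.9) mm, and the short end at (574.2, -123.2) mm. That puts the slab centre at (575.8, -52.1) mm, turned 0.023 rad. The fossil in the camera picture gave (575.5, -51.9) mm, so the two agree. The top picture after the third touch shows no visible shift of the slab.
- **Probe:** it hangs upright in the rest nearest the base. It was put down within about 0.6 mm of where it was picked up, and the last scene picture shows it upright.
- **Loupe:** it was released at (575.8, -52.1) mm, square to the measured slab. Before release, its clearer edge and the slab's sawn end put it within about 0.5 mm of centre along the length. After release, both camera overlays agree with a centred loupe by eye. The automatic edge readings then were noisier, with mid-points scattered from -1.3 to +4.5 mm; the larger values came from the weak-contrast upper edge.
- **Bystanders:** the arm went near none of them, and the brush and stone look unmoved in the last picture. I did not measure any bystander positions at the end.

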